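# Open the gear case's inspection cover

## Robot

A 6-joint arm with a two-finger parallel gripper is mounted at the origin on the work surface. World frame = base frame: x ahead of the robot, y to its left, z up, the work surface at z = 0. Lengths are in m, angles in degrees, forces in N, time in s.
With the tool pointing down it reaches from about 0.325 to 0.925 m from the base axis. Payload 3.1 kg.
Tool frame: the origin (TCP) lies on the centre line of the jaws, within the pads' length; the fingertips stand 14 mm ahead of it and the grasp point (between the pads) lies 5 mm behind it; z points along the fingers, y is the direction in which the jaws open and shut (so a half turn about z gives the same grasp; the last joint's range is limited). The gripper opens to 85 mm and grips with 20 to 120 N. Pads are 22 mm wide; open, the fingers measure 114 mm over their backs; the gripper's body (76 mm by 85 mm) begins 54 mm behind the grasp point. The pads swing forward as they close: fully open they stand 13 mm farther back than shut.
Start: joints at [70.462, 12.427, 92.441, -0, 75.132, -6.429], TCP at [0.142, 0.609, 0.245] pointing down, gripper open.
Joint ranges: [-157.48, 157.48], [-44.54, 120.13], [17.64, 146.25], [-64.5, 244.5], [7.68, 150.69], [-147.95, 147.95]. Speed limits (degrees/s): [159.86, 159.86, 180, 180, 180, 180].

## Interface

Orientations are given as [roll, pitch, yaw] about the fixed x, y, z axes, in that order (R = Rz(yaw) Ry(pitch) Rx(roll)).
In Python, from rig import robot, viewer gives the robot as it stands.
- The arm moves only by the shell command python3 -m pendant 'ROWS' [FORCE]. ROWS is JSON, a list that holds one entry, the list of rows, each a list of 7 numbers: the finger opening in mm, from 0 to 85.4, then the shift along the world's x, y, z in units of 40 mm (1.0 is 40 mm), then the turn, a rotation vector about the world's x, y, z in units of 6 degrees (1.0 is 6 degrees). In form: [[[claw, x, y, z, rx, ry, rz], ...]]. A call has 1 to 8 rows; each row shifts and turns the commanded pose from where the row before left it; what a row does not reach is not made up. A row lasts 1/12 s, in which the tool goes at most 41.7 mm and 7.16 degrees, less where a joint would pass 70% of its speed; a pose out of reach is approached as far as the arm can. A call is refused whole if a number of a shift passes 1 or a number of a turn 1, either way. A call with a gripper value outside its range is refused whole. The fingers move at their own pace and stop on an object; FORCE is the grip in N (left out, the last holds). Time passes only in rows, so rows that do not move let the fingers close. It gives the time, the measured TCP pose, the force and the opening at its end, in the units of the state.
- robot.sense(): the state, without advancing time (a new reading comes with each control period).
- viewer.capture(name): name is "scene" or "top"; returns a dict with "img" (480x640x3 uint8, red, green, blue), "z_map" (480x640 float32, m along the optical axis (not along the pixel's ray), 0 where there is no reading), "fx", "fy", "cx", "cy" (pixels), "k1" (the pictures are not rectified: a ray, as slopes to the right and down, at radius r is drawn at 1 + k1 r^2 times it, then the intrinsics apply), "camera_from_world" (4x4, takes a point from world to camera coordinates). Camera axes: x right, y down, z forward; pixel columns grow to the right and rows downward; lengths in m; the calibration is good to about 2 mm. A picture is of the moment at which its call begins.
- robot.close_job(): hands the job in, once; it reports no verdict.
The state is a dict: "time_s": time; "joint_pos": joint angles; "qd": joint speeds; "joint_efforts": joint torques, N m; "ee_pos": TCP position; "orientation": TCP orientation; "wrist_force": force on the tool from outside, world axes, zero at the start; "ft_torque": the same for the moment, N m; "grip_width": opening from 0.0 (shut) to 1.0 (fully open).
Only numpy, scipy, OpenCV 4.12 (cv2) and the standard library are available. Lean on these libraries where they do the work, as an engineer would, in place of code of your own. Each camera call takes 0.05 s, during which the arm holds its last target.

## Task

With the T-handled screwdriver, turn both slotted fasteners on the gear case's cover a quarter turn anticlockwise, to their stops, without touching them with the fingers, and stand the screwdriver back in its wooden block. Then lift the hinged cover by its bar, past its balance point, and leave it standing open by itself. Leave the other things on the bench where they are.

Things in the scene. Friction and masses are not known exactly. Their poses are not given: they have to be found in the camera images.
- driver_grip (a point): T-handled flat-blade screwdriver, 180 g, upright in the block. Point: centre of its wooden crossbar, 80 mm long (x), 18 wide (y), 22 high (z up). Below the point: neck of radius 8 mm, round guard of radius 24 mm (its underside 40 mm below the point), shank of radius 5.5 mm, flat blade 18 mm wide along x (parallel to the crossbar) and 3 mm thick, its tip 115 mm below the point.
- stand: fixed wooden block, 75 x 75 mm, 80 mm high, with a vertical through hole of 31 mm diameter at its centre. Origin at the centre of its underside. The screwdriver stands in it with the guard resting on the block's top, crossbar centre 120 mm above the bench, free to shift 6 mm sideways, turned any way round.
- head_l: left (+y side) fastener: round slotted steel head, radius 16 mm, 10 mm proud of the cover. Origin on its axis at the cover's top face (100.5 mm above the bench, cover shut); z up, x along the slot. The slot runs right across the head, 5 mm wide with its mouth bevelled to 10 mm, 8 mm deep (floor 2 mm above the origin).
- head_r: right (-y side) fastener, the same as the left one; the two are 144 mm apart. The blade has about 0.12 rad of play either way in a slot, so the driver must turn a little past the stop to bring a fastener fully there.
- cam_l (a joint): turn of the left fastener (rad), anticlockwise from above: 0 locked, slot at right angles to the cover's front edge; 1.571 free, at its stop, slot along the edge. Starts at 0 to 0.25. Friction about 0.08 N m; it stays where left and need not be pressed down. Its cam tongue holds the cover shut until it is past about 1.1.
- cam_r (a joint): turn of the right fastener, as the left.
- lid_bar (a point): centre of the cover's steel lifting bar: round, 10 mm thick, 90 mm long, parallel to the cover's front edge (along the point's y), 44 mm out in front of the edge, 98.5 mm above the bench when shut; x points from the bar to the hinge. A finger fits between bar and edge, and the bar can turn between the fingers.
- hinge_line (a point): middle of the cover's hinge at its far edge, fixed on the gear case, 96.5 mm above the bench; y along the hinge, x away from the front. The bar goes round it at a radius of 194 mm. The gear case is a fixed dull green steel box 150 x 220 mm, 96 mm high.
- lid (a joint): opening of the cover (rad): 0 shut, 1.57 upright (about its balance point: short of it, it falls shut; past it, it falls open), 1.92 at its open stop. The cover, a 4 mm sheet 150 x 220 mm with the fasteners on it, weighs 0.55 kg.
- jar: bystander: glass jar with dark lid, radius 36 mm, 85 mm high; origin under its centre. It and the wooden block may change sides.
- hammer: bystander: hammer, 260 mm long, lying; origin under its middle, x towards the head.
- wrench: bystander: spanner, 180 mm long, lying; origin under its middle.
- thin_driver: bystander: ordinary thin screwdriver with a round black handle, 200 mm long, lying; origin under its middle.
- oil: bystander: grey oil bottle, radius 30 mm, 150 mm high; origin under its centre.
- bush: bystander: flanged steel bush, radius 28 mm, 40 mm high; origin under its centre.
Mind the look-alikes: they are no part of the job. What is shaped like the part that bears driver_grip but blue or orange is not meant.

How it is judged:
By the outcome, as a careful person would: the job done as asked, in the order asked, and still so for the second after the job is handed in, with the robot touching nothing.
It also fails if it takes over 67 s, if anything falls off the work surface, if the arm or the gripper's body presses on something with over 40 N, if the wrist force passes 120 N, or if a joint passes its speed limit or range.

## Working session

There is one attempt and no reset: what is moved stays moved. The work goes in short steps, Python scripts to look and compute and a shell command to move; the robot and the scene stay as the last step left them, time stands still between calls to the robot, and variables do not carry over. Pictures are saved under pics/ and viewed, and the job is handed in when it is done.

```bash
ls; mkdir -p pics
cat > h.py <<'E'
import numpy as np, cv2
from rig import robot, viewer
def cap(n):
    return viewer.capture(n)
def ray(c,u,v):
    xd=(u-c['cx'])/c['fx']; yd=(v-c['cy'])/c['fy']
    x,y=xd,yd
    for _ in range(20):
        s=1+c['k1']*(x*x+y*y); x,y=xd/s,yd/s
    T=np.linalg.inv(c['camera_from_world'])
    return T[:3,3], T[:3,:3]@np.array([x,y,1.0])
def onz(c,u,v,z):
    o,d=ray(c,u,v); return o+d*(z-o[2])/d[2]
def zpt(c,u,v):
    o,d=ray(c,u,v); return o+d*float(c['z_map'][int(round(v)),int(round(u))])
def proj(c,p):
    q=c['camera_from_world']@np.r_[p,1]; x,y=q[0]/q[2],q[1]/q[2]; s=1+c['k1']*(x*x+y*y)
    return np.array([c['fx']*x*s+c['cx'],c['fy']*y*s+c['cy']])
def save(c,name,crop=None,scale=1):
    im=c['img'][:,:,::-1]
    if crop: im=im[crop[1]:crop[3],crop[0]:crop[2]]
    if scale!=1: im=cv2.resize(im,None,fx=scale,fy=scale,interpolation=cv2.INTER_CUBIC)
    cv2.imwrite('pics/'+name+'.png',im)
E
python3 - <<'E'
from h import *
import pickle
for n in('scene','top'):
    c=cap(n); save(c,n+'0'); pickle.dump(c,open(n+'0.pkl','wb'))
    T=np.linalg.inv(c['camera_from_world']); print(n,T.round(3).tolist(),c['fx'],c['k1'])
print(robot.sense())
E
```

```text
pics
scene [[0.104, 0.731, -0.675, 1.548], [0.994, -0.089, 0.057, -0.067], [-0.018, -0.677, -0.736, 1.147], [0.0, 0.0, 0.0, 1.0]] 575.5425504360842 -0.025402273209566447
top [[0.022, -0.972, 0.233, 0.273], [-1.0, -0.021, 0.006, 0.013], [-0.001, -0.233, -0.972, 1.323], [0.0, 0.0, 0.0, 1.0]] 554.5457757812097 -0.129766550711299
{'time_s': 0.1, 'joint_pos': array([ 7.04621485e+01,  1.24722031e+01,  9.25193341e+01,  1.20049630e-03,
        7.51318087e+01, -6.42863206e+00]), 'qd': array([-0.04832965, -0.0271152 , -0.22087486, -0.02600999, -0.0010214 ,
       -0.08705508]), 'joint_efforts': array([-7.16282739e-04, -3.98075330e+01, -3.04971671e+01, -4.85269697e-05,
        4.19204254e-03, -1.37432883e-05]), 'ee_pos': array([0.1414939 , 0.60805835, 0.24410088]), 'orientation': array([-1.79877560e+02, -1.49628092e-02,  1.66890455e+02]), 'wrist_force': array([ 0.55723722, -0.68738453,  0.36701811]), 'ft_torque': array([-0.00704634,  0.00835252, -0.01164874]), 'grip_width': 1.001064009569455}
```

View pics/scene0.png

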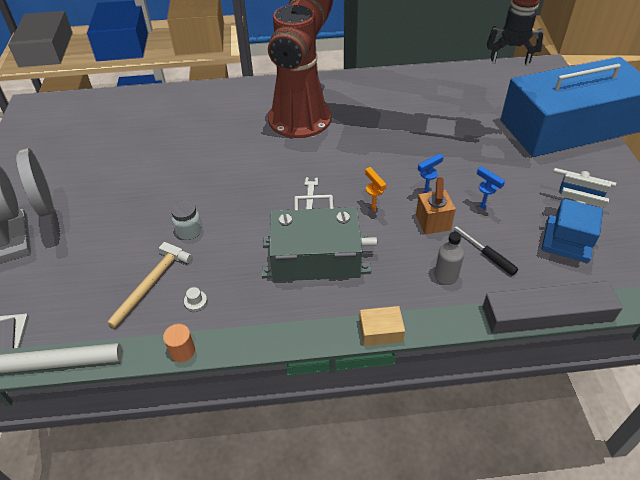

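View pics/top0.png

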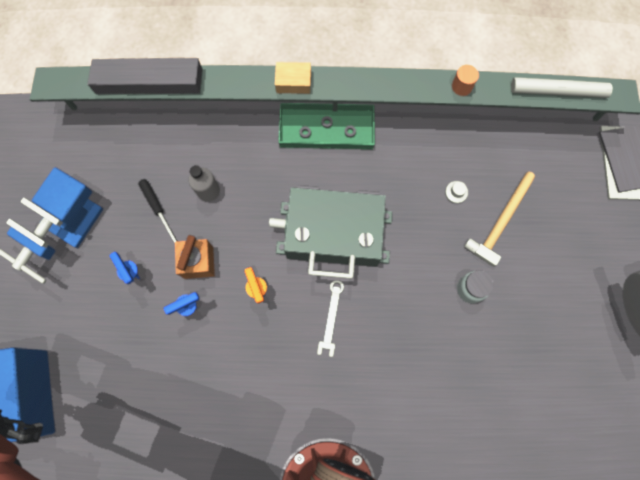

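Three T-handled drivers are in blue or orange: top (124,268), (183,305) and (256,285). The one with the wooden crossbar stands in the wooden block at top (187,255), scene (438,195), and it fits the description. I'll confirm in enlarged crops.

Run:
```python
import pickle
from h import *
t=pickle.load(open('top0.pkl','rb')); s=pickle.load(open('scene0.pkl','rb'))
a=cv2.resize(t['img'][220:320,100:280],None,fx=4,fy=4,interpolation=cv2.INTER_CUBIC)
cv2.imwrite('pics/c1.png',a[:,:,::-1])
a=cv2.resize(t['img'][175:295,265:405],None,fx=5,fy=5,interpolation=cv2.INTER_CUBIC)
cv2.imwrite('pics/c2.png',a[:,:,::-1])
a=cv2.resize(s['img'][170:290,250:390],None,fx=5,fy=5,interpolation=cv2.INTER_CUBIC)
cv2.imwrite('pics/c3.png',a[:,:,::-1])
a=cv2.resize(s['img'][140:290,360:540],None,fx=4,fy=4,interpolation=cv2.INTER_CUBIC)
cv2.imwrite('pics/c4.png',a[:,:,::-1])
```

```text
(no output)
```

View pics/c1.png

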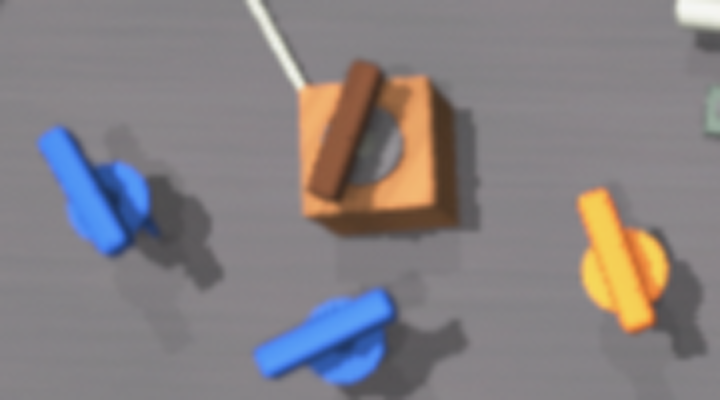

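View pics/c2.png

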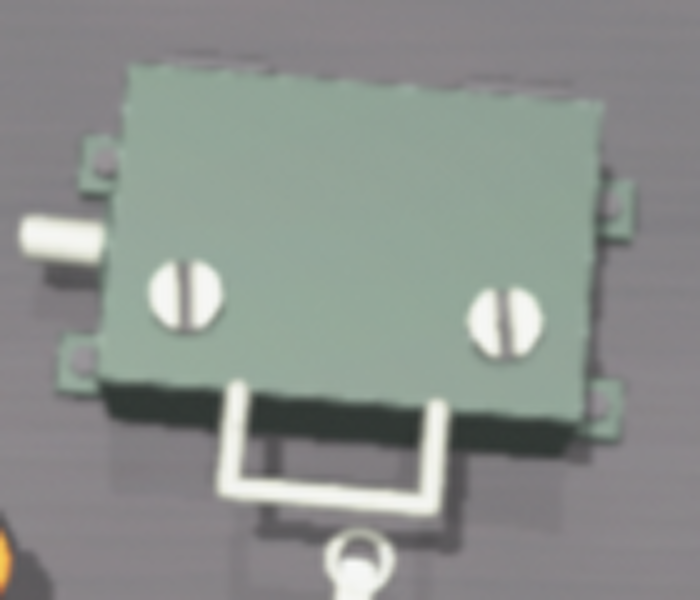

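View pics/c3.png

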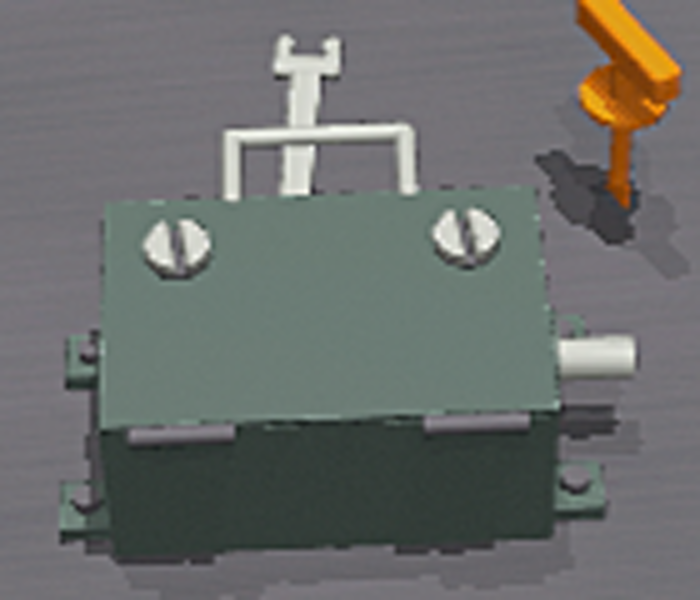

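View pics/c4.png

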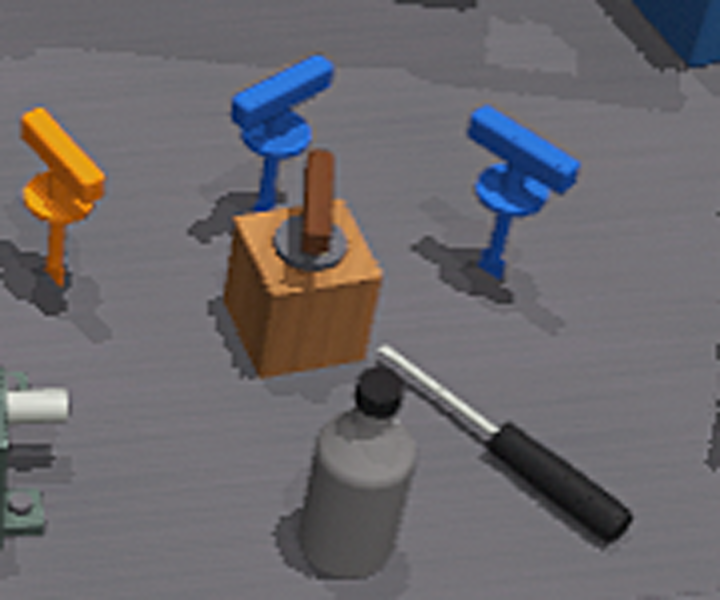

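The crops confirm it: a dark-brown crossbar standing in the wooden block (top crop centre about (187,252)). Next I measure.

```bash
cat > meas.py <<'E'
from h import *
def cloud(c):
    h,w=c['z_map'].shape
    uv=np.stack(np.meshgrid(np.arange(w),np.arange(h)),-1).reshape(-1,1,2).astype(np.float64)
    K=np.array([[c['fx'],0,c['cx']],[0,c['fy'],c['cy']],[0,0,1]])
    n=cv2.undistortPoints(uv,K,np.array([c['k1'],0,0,0,0.])).reshape(h,w,2)
    z=c['z_map'][...,None]; P=np.concatenate([n*z,z],-1)
    T=np.linalg.inv(c['camera_from_world'])
    return P@T[:3,:3].T+T[:3,3]
def rect(pts):
    (x,y),(a,b),th=cv2.minAreaRect(np.ascontiguousarray(pts,dtype=np.float32)*1000)
    if a<b: a,b,th=b,a,th+90
    return np.array([x/1000,y/1000]),(a,b),(th+90)%180-90
def castmask(c,m,z):
    vs,us=np.nonzero(m); return np.array([onz(c,u,v,z)[:2] for u,v in zip(us,vs)])
E
python3 - <<'E'
from meas import *
import pickle
for n in('top','scene'):
    c=pickle.load(open(n+'0.pkl','rb')); P=cloud(c); im=c['img'].astype(int); R,G,B=im[...,0],im[...,1],im[...,2]
    ok=c['z_map']>0
    print(n)
    reg=(P[...,0]>.3)&(P[...,0]<.85)&(P[...,1]>-.35)&(P[...,1]<.42)&ok
    brown=reg&(R>G*1.35)&(R>B*1.5)&(R<150)&(P[...,2]>.105)
    p=P[brown]; print('brown',len(p),p[:,2].min(),np.percentile(p[:,2],[50,90]),rect(p[p[:,2]>.122][:,:2]))
    bt=reg&(R>G*1.35)&(abs(P[...,2]-.08)<.006)&(P[...,1]>.15)
    q=P[bt]; print('blocktop',len(q),rect(q[:,:2]),np.median(q[:,2]))
    lid=reg&(abs(P[...,2]-.1005)<.006)&(abs(P[...,1]-0)<.2)&(G>R)&(abs(R-G)>4)
    q=P[lid]; print('lid',len(q),rect(q[:,:2]),np.median(q[:,2]))
    br=reg&(R>170)&(B>150)&(P[...,2]>.085)&(abs(P[...,1])<.2)
    k,l,st,ce=cv2.connectedComponentsWithStats(br.astype(np.uint8))
    for i in range(1,k):
        if st[i,4]>20:
            q=P[l==i]; print('bright',st[i],ce[i].round(1),q.mean(0).round(4),rect(q[:,:2]),np.percentile(q[:,2],[10,50,90]).round(4))
E
```

```text
top
brown 286 0.1089059061743296 [0.1315166  0.13457135] (array([0.45392621, 0.25546687]), (220.4894561767578, 72.28499603271484), 49.75736999511719)
blocktop 592 (array([0.49244241, 0.25509195]), (232.32574462890625, 95.37299346923828), 74.16524505615234) 0.08160395358543371
lid 5661 (array([ 0.5936217 , -0.00617268]), (220.55465698242188, 152.10877990722656), 86.12149810791016) 0.10210173264854205
bright [294 227   7  14  71] [297.5 233.5] [0.5635 0.0783 0.1096] (array([0.56470605, 0.07954436]), (29.67109489440918, 14.10682201385498), 1.769952416419983) [0.1013 0.1112 0.1147]
bright [303 227   7  14  76] [305.4 233.2] [0.5645 0.0605 0.1093] (array([0.56500531, 0.05940034]), (32.8689079284668, 13.915952682495117), 2.15872859954834) [0.1028 0.1107 0.1131]
bright [358 233   7  13  72] [361.5 238.8] [ 0.554  -0.0657  0.1104] (array([ 0.55436218, -0.06477214]), (29.168304443359375, 13.192611694335938), 0.3171842694282532) [0.1044 0.1113 0.1154]
bright [366 232   8  14  79] [369.3 238.5] [ 0.5552 -0.0833  0.1102] (array([ 0.55648773, -0.0849493 ]), (33.83885192871094, 15.686434745788574)
[... 855 characters left out ...]
0.566  0.0596 0.1106] (array([0.56110974, 0.05828771]), (41.556236267089844, 11.57958698272705), 2.89233136177063) [0.1075 0.1107 0.1142]
bright [344 212   6   8  30] [346.2 215.5] [0.565  0.0768 0.1106] (array([0.5658811 , 0.07777814]), (29.413436889648438, 11.545015335083008), -1.5433425903320312) [0.1073 0.1107 0.1136]
bright [279 214   6   9  34] [281.6 218.6] [ 0.556  -0.0842  0.1105] (array([ 0.5497865 , -0.08534286]), (38.207977294921875, 11.158158302307129), 4.68638801574707) [0.1087 0.1106 0.1128]
bright [286 214   6   9  32] [288.4 217.6] [ 0.555  -0.0671  0.1111] (array([ 0.55449695, -0.06630582]), (25.536659240722656, 10.754284858703613), 4.770596504211426) [0.1086 0.1112 0.1135]
```

```bash
cat > drv.py <<'E'
from meas import *
def brown(c,P,zmin=.12,box=(.3,.85,-.35,.42)):
    im=c['img'].astype(int); R,G,B=im[...,0],im[...,1],im[...,2]
    m=(c['z_map']>0)&(P[...,0]>box[0])&(P[...,0]<box[1])&(P[...,1]>box[2])&(P[...,1]<box[3])&(R>G*1.35)&(R>B*1.5)&(R<135)&(P[...,2]>zmin)
    k,l,st,_=cv2.connectedComponentsWithStats(m.astype(np.uint8))
    return l==1+np.argmax(st[1:,4])
E
python3 - <<'E'
from drv import *
import pickle
for n in('top','scene'):
    c=pickle.load(open(n+'0.pkl','rb')); P=cloud(c)
    m=brown(c,P,.118); vs,us=np.nonzero(m); print(n,m.sum(),us.min(),us.max(),vs.min(),vs.max())
    print(' depth',rect(P[m][:,:2]),P[m].mean(0), ' cast',rect(castmask(c,m,.131)))
    im=c['img'].astype(int); R,G,B=im[...,0],im[...,1],im[...,2]
    bt=(R>G*1.35)&(abs(P[...,2]-.08)<.006)&(P[...,1]>.15)&(P[...,0]>.3)&(P[...,0]<.8)&(R>135)&~((R>200)&(G>120))
    k,l,st,_=cv2.connectedComponentsWithStats(bt.astype(np.uint8)); b=l==1+np.argmax(st[1:,4])
    print(' block',b.sum(),rect(P[b][:,:2]),rect(castmask(c,b,.08)))
E
```

```text
top 114 178 195 236 270
 depth (array([0.51052728, 0.3223147 ]), (77.98079681396484, 17.401540756225586), -13.694419860839844) [0.50908151 0.31826111 0.12962765]  cast (array([0.50929773, 0.32072385]), (78.30213165283203, 19.54146385192871), -12.894203186035156)
 block 48 (array([0.53623724, 0.30796133]), (26.334379196166992, 15.010619163513184), -11.923774719238281) (array([0.53618274, 0.30816077]), (26.611364364624023, 14.365236282348633), -9.925163269042969)
scene 161 436 442 177 202
 depth (array([0.51600916, 0.32196658]), (83.86919403076172, 15.890572547912598), -13.470352172851562) [0.52113743 0.32075457 0.12969242]  cast (array([0.52146564, 0.32028442]), (93.26907348632812, 15.277170181274414), -14.020317077636719)
 block 88 (array([0.51230328, 0.29184964]), (85.45207977294922, 31.77653694152832), -13.575653076171875) (array([0.51229364, 0.29186304]), (79.00711059570312, 31.500654220581055), -13.281593322753906)
```

Block centre and other points check out, with reach fine. Grip yaw will be −13°, a half turn from the present one, so that wrist range remains for the 90° turns. Moving over the driver.

```bash
M='python3 -m pendant'; 
python3 -m pendant '[[[85,0.289,-0.224,0,0,0,-0.938],[85,0.289,-0.224,0,0,0,-0.938],[85,0.289,-0.224,0,0,0,-0.938],[85,0.289,-0.224,0,0,0,-0.938],[85,0.289,-0.224,0,0,0,-0.938],[85,0.289,-0.224,0,0,0,-0.938],[85,0.289,-0.224,0,0,0,-0.938],[85,0.289,-0.224,0,0,0,-0.938]]]'
python3 - <<'E'
from h import *
import pickle
t=pickle.load(open('top0.pkl','rb'))
q=[onz(t,u,v,.08)[:2] for u,v in((175,241.2),(208,239.5),(209.2,271.2),(176.2,274.2))]
print(np.array(q).round(4),np.mean(q,0))
E
```

```text
time_s: 0.77
ee_pos: [0.2345, 0.5362, 0.2446]
orientation: [-179.9, 0.0, 121.6]
wrist_force: [0.1, 0.1, 0.3]
grip_width: 0.993
[[0.546  0.3641]
 [0.5517 0.2868]
 [0.4777 0.2789]
 [0.4687 0.355 ]] [0.511028  0.3211913]
```

```bash
python3 -m pendant '[[[85,0.289,-0.224,0,0,0,-0.938],[85,0.289,-0.224,0,0,0,-0.938],[85,0.289,-0.224,0,0,0,-0.938],[85,0.289,-0.224,0,0,0,-0.938],[85,0.289,-0.224,0,0,0,-0.938],[85,0.289,-0.224,0,0,0,-0.938],[85,0.289,-0.224,0,0,0,-0.938],[85,0.289,-0.224,0,0,0,-0.938]]]'
python3 -m pendant '[[[85,0.289,-0.224,0,0,0,-0.938],[85,0.289,-0.224,0,0,0,-0.938],[85,0.289,-0.224,0,0,0,-0.938],[85,0.289,-0.224,0,0,0,-0.938],[85,0.289,-0.224,0,0,0,-0.938],[85,0.289,-0.224,0,0,0,-0.938],[85,0.289,-0.224,0,0,0,-0.938],[85,0.289,-0.224,0,0,0,-0.938]]]'
python3 -m pendant '[[[85,0.289,-0.224,0,0,0,-0.938],[85,0.289,-0.224,0,0,0,-0.938],[85,0.289,-0.224,0,0,0,-0.938],[85,0.289,-0.224,0,0,0,-0.938],[85,0.289,-0.224,0,0,0,-0.938],[85,0.289,-0.224,0,0,0,-0.938],[85,0.289,-0.224,0,0,0,-0.938],[85,0.289,-0.224,0,0,0,-0.938]]]'
python3 -c "
from h import *
print(robot.sense())"
```

```text
time_s: 1.43
ee_pos: [0.3269, 0.4645, 0.2446]
orientation: [-180.0, 0.1, 76.6]
wrist_force: [-0.2, -0.8, 0.5]
grip_width: 0.997
time_s: 2.1
ee_pos: [0.4193, 0.3929, 0.2446]
orientation: [180.0, 0.1, 31.5]
wrist_force: [0.6, 0.8, 0.2]
grip_width: 0.996
time_s: 2.77
ee_pos: [0.5118, 0.3213, 0.2446]
orientation: [180.0, 0.1, -13.5]
wrist_force: [0.9, -0.3, 0.3]
grip_width: 0.997
{'time_s': 2.7667, 'joint_pos': array([2.54715276e+01, 1.00198993e+01, 9.53382912e+01, 1.09748898e-03,
       7.47179346e+01, 1.28954064e+02]), 'qd': array([-14.99286286,   7.04848293,  -8.19348583,   0.08922952,
         0.9424897 ,  51.97424376]), 'joint_efforts': array([ 9.05283205e-01, -3.83474851e+01, -2.99333954e+01, -1.63229776e-02,
        1.20572743e-02, -6.04752414e-01]), 'ee_pos': array([0.51176649, 0.32133057, 0.24455234]), 'orientation': array([ 1.79952963e+02,  5.98640852e-02, -1.34828509e+01]), 'wrist_force': array([ 0.94194398, -0.29115584,  0.27239394]), 'ft_torque': array([ 0.00025623, -0.00028276, -0.00137718]), 'grip_width': 0.9970374827937947}
```

```bash
python3 -m pendant '[[[85,-0.03,-0.015,-0.4,0,0,0],[85,0,0,-0.5,0,0,0],[85,0,0,-0.5,0,0,0],[85,0,0,-0.5,0,0,0],[85,0,0,-0.5,0,0,0],[85,0,0,-0.5,0,0,0],[85,0,0,-0.34,0,0,0],[85,0,0,0,0,0,0]]]'
python3 -m pendant '[[[10,0,0,0,0,0,0],[10,0,0,0,0,0,0],[10,0,0,0,0,0,0],[10,0,0,0,0,0,0],[10,0,0,0,0,0,0],[10,0,0,0,0,0,0]]]' 70
python3 -m pendant '[[[10,0,0,0,0,0,0],[10,0,0,0,0,0,0]]]' 70
python3 -c "
from h import *
for n in('scene','top'):
  c=cap(n); save(c,n+'1',(380,120,520,260) if n=='scene' else (120,180,280,320),4)
print(robot.sense())"
```

```text
time_s: 3.43
ee_pos: [0.5074, 0.3199, 0.1112]
orientation: [179.7, 0.4, -13.2]
wrist_force: [-0.7, 1.2, -0.5]
grip_width: 0.998
time_s: 3.93
ee_pos: [0.5113, 0.3222, 0.1172]
orientation: [-179.9, -0.1, -13.2]
wrist_force: [-1.5, 1.9, 2.5]
grip_width: 0.193
time_s: 4.1
ee_pos: [0.5113, 0.3222, 0.1172]
orientation: [-179.9, -0.1, -13.2]
wrist_force: [0.7, 1.3, 5.2]
grip_width: 0.198
{'time_s': 4.2, 'joint_pos': array([2.55509343e+01, 1.77294810e+01, 1.00717920e+02, 3.59818430e-02,
       6.14004196e+01, 1.28735481e+02]), 'qd': array([ 0.06042878, -0.00427626,  0.02268846,  0.00268046, -0.11691857,
       -0.0065424 ]), 'joint_efforts': array([-1.13114432e+00, -3.64911067e+01, -2.41171718e+01, -4.19384670e-01,
       -3.29180322e-03, -1.15247388e-02]), 'ee_pos': array([0.51132176, 0.32221164, 0.11716692]), 'orientation': array([-1.79880102e+02, -9.89064366e-02, -1.32018322e+01]), 'wrist_force': array([-0.85717203,  1.58135693,  5.90524711]), 'ft_torque': array([0.19042936, 0.09588147, 0.02479897]), 'grip_width': 0.19757421155578753}
```

View pics/scene1.png

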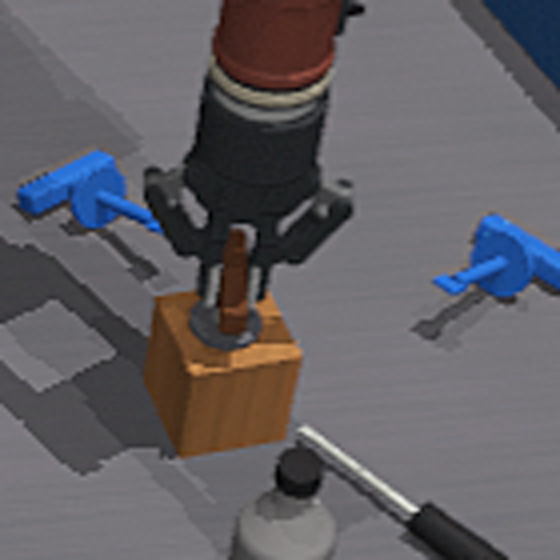

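```bash
python3 -c "
from h import *
c=cap('top'); save(c,'top2'); c=cap('scene'); save(c,'scene2')
print(robot.sense()['time_s'])"
```

```text
4.3
```

View pics/scene2.png

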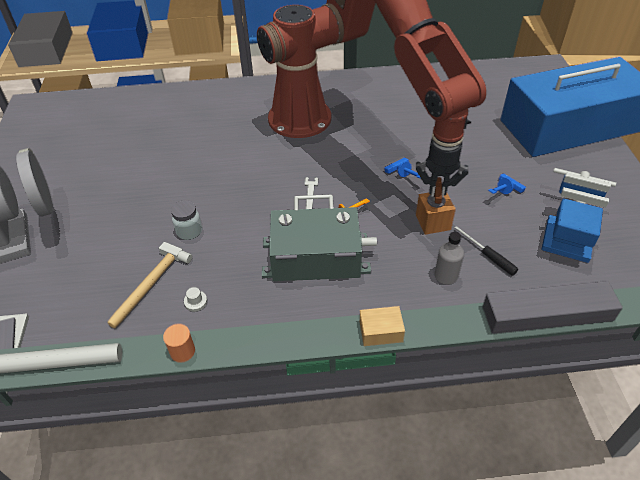

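View pics/top2.png

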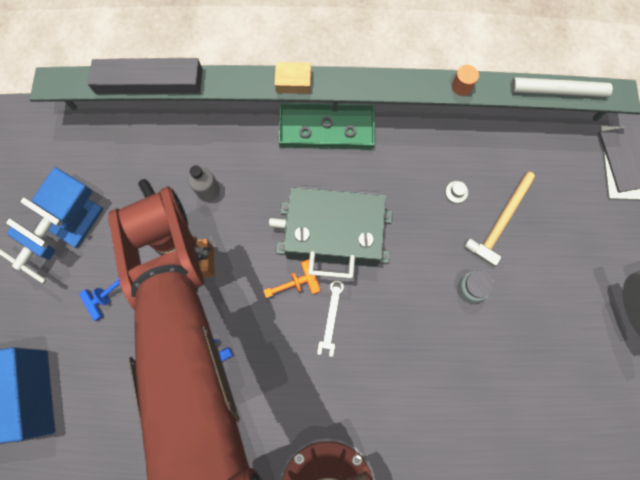

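All three look-alikes have tipped over on their own; the orange one was never near the arm. They are no part of the job. The grip reads 16.8 mm on the wooden crossbar, as expected. Lifting.

```bash
python3 -m pendant '[[[10,0,0,0.2,0,0,0],[10,0,0,0.45,0,0,0],[10,0,0,0.5,0,0,0],[10,0,0,0.5,0,0,0],[10,0,0,0.5,0,0,0],[10,0,0,0.5,0,0,0],[10,0,0,0.5,0,0,0],[10,0,0,0.45,0,0,0]]]' 90
python3 -m pendant '[[[10,0.13,-0.63,0,0,0,0.28],[10,0.13,-0.63,0,0,0,0.28],[10,0.13,-0.63,0,0,0,0.28],[10,0.13,-0.63,0,0,0,0.28],[10,0.13,-0.63,0,0,0,0.28],[10,0.13,-0.63,0,0,0,0.28],[10,0.13,-0.63,0,0,0,0.28],[10,0.13,-0.63,0,0,0,0.28]]]'
python3 -m pendant '[[[10,0.13,-0.63,0,0,0,0.28],[10,0.13,-0.63,0,0,0,0.28],[10,0,0,0,0,0,0],[10,0,0,0,0,0,0]]]'
python3 -c "
from h import *
import pickle
for n in('scene','top'):
  c=cap(n); save(c,n+'3',(250,100,410,260) if n=='scene' else (230,160,400,300),4.5 if n=='top' else 3.7); pickle.dump(c,open(n+'3.pkl','wb'))
print(robot.sense())"
```

```text
time_s: 4.97
ee_pos: [0.5096, 0.3206, 0.2596]
orientation: [179.9, 0.1, -13.2]
wrist_force: [0.1, 1.1, -2.1]
grip_width: 0.192
time_s: 5.63
ee_pos: [0.5508, 0.1181, 0.2583]
orientation: [179.9, 0.2, 0.3]
wrist_force: [0.9, 0.6, -1.3]
grip_width: 0.193
time_s: 5.97
ee_pos: [0.5615, 0.0679, 0.2584]
orientation: [180.0, 0.2, 3.4]
wrist_force: [-0.6, 0.1, -2.2]
grip_width: 0.193
{'time_s': 6.0667, 'joint_pos': array([-5.06099721e-02,  4.70286112e+00,  9.96906869e+01,  1.94215100e-02,
        7.57402313e+01,  8.63792221e+01]), 'qd': array([ 1.05413422, -0.20830534, -0.26935769, -0.02239791, -0.07748725,
       -0.08430425]), 'joint_efforts': array([-5.94812706e-01, -3.52288449e+01, -3.17185163e+01, -4.72050067e-02,
        2.73927973e-03,  3.06101811e-04]), 'ee_pos': array([0.56157867, 0.06959942, 0.25876439]), 'orientation': array([-1.79972777e+02,  1.32325010e-01,  3.56539351e+00]), 'wrist_force': array([-0.06852855,  0.34237226, -2.64218555]), 'ft_torque': array([0.01165404, 0.03127016, 0.02938745]), 'grip_width': 0.18932354714741587}
```

View pics/scene3.png

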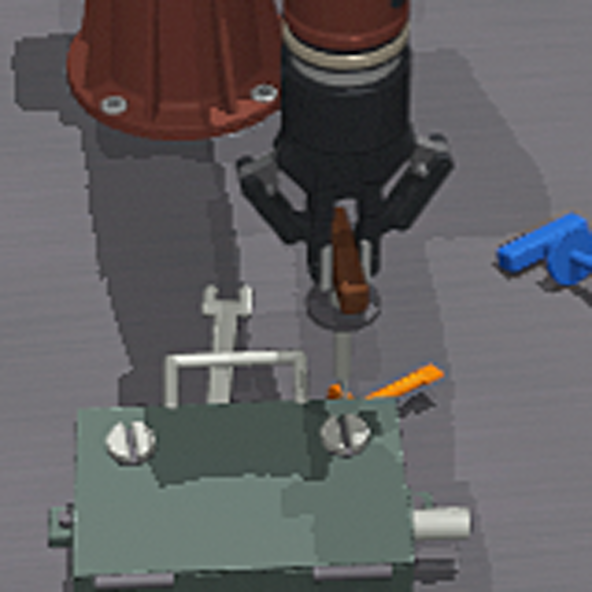

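View pics/top3.png

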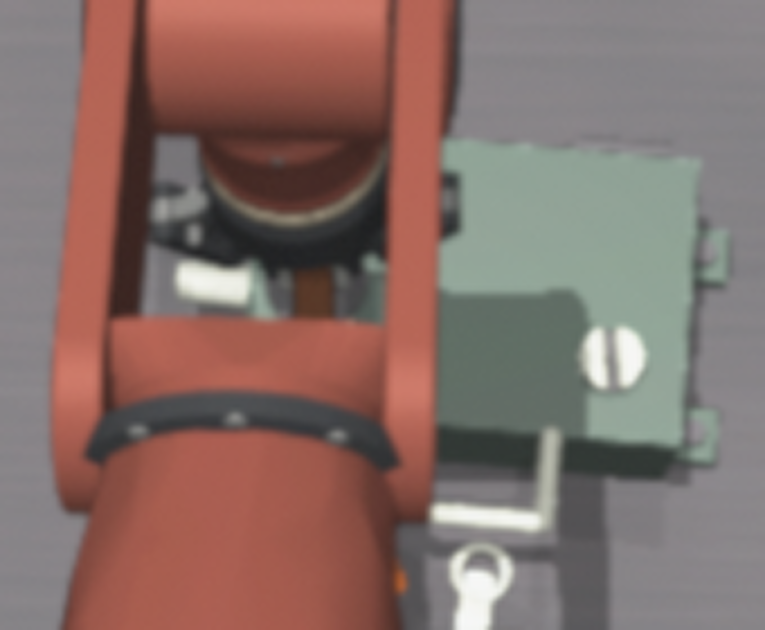

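Run:
```python
from drv import *
import pickle
c=pickle.load(open('scene3.pkl','rb')); P=cloud(c)
m=brown(c,P,.2); print(rect(P[m][:,:2]),P[m].mean(0),np.percentile(P[m][:,2],[5,50,95]),m.sum())
for z in (.1466,.16,.18,.21): print(z,proj(c,(.5616,.0696,z)))
q=P[195:216,335:352]
im=c['img']
for v in range(192,214,2):
    print(v,[tuple(P[v,u].round(3)) for u in range(340,347)] if 0 else '', ' '.join('%d/%d,%d'%(u,im[v,u].mean(),P[v,u,0]*1000) for u in range(337,351)))
```

```text
(array([0.50681793, 0.06734286]), (202.6411590576172, 117.07341003417969), -0.7441940307617188) [0.54161581 0.06522914 0.54414757] [0.45917231 0.5541121  0.60281078] 3730
0.1466 [343.3175121  204.62108986]
0.16 [343.36449684 200.73264108]
0.18 [343.43577117 194.82636769]
0.21 [343.5453385  185.72886604]
192  337/100,366 338/101,366 339/97,365 340/89,366 341/103,568 342/108,566 343/106,570 344/97,564 345/94,370 346/98,368 347/98,363 348/96,370 349/97,367 350/97,366
194  337/99,372 338/101,376 339/99,374 340/91,374 341/102,564 342/108,565 343/105,570 344/97,562 345/92,374 346/100,373 347/100,376 348/99,375 349/98,371 350/98,381
196  337/99,382 338/99,378 339/99,381 340/90,383 341/102,565 342/109,566 343/105,564 344/99,565 345/97,383 346/100,386 347/99,385 348/98,386 349/98,382 350/99,390
198  337/99,386 338/99,388 339/98,390 340/91,390 341/102,567 342/107,568 343/106,569 344/99,568 345/97,394 346/97,392 347/97,392 348/98,393 349/97,393 350/98,394
200  337/99,393 338/99,394 339/96,401 340/89,395 341/104,566 342/108,565 343/106,568 344/98,569 345/97,403 346/96,400 347/96,405 348/96,402 3
[... 311 characters left out ...]
9,414 348/107,418 349/107,419 350/105,420
206  337/99,423 338/89,422 339/60,450 340/57,455 341/67,460 342/112,463 343/122,567 344/124,471 345/97,422 346/99,424 347/98,422 348/101,425 349/109,428 350/116,423
208  337/60,526 338/104,525 339/105,526 340/103,527 341/100,529 342/98,527 343/96,532 344/97,524 345/98,528 346/95,527 347/98,531 348/106,529 349/103,530 350/102,531
210  337/65,538 338/103,533 339/99,534 340/97,537 341/99,535 342/98,537 343/98,534 344/96,538 345/97,534 346/99,536 347/111,531 348/111,540 349/111,537 350/111,537
212  337/58,542 338/56,540 339/101,539 340/120,551 341/90,540 342/50,544 343/100,550 344/136,555 345/132,547 346/93,548 347/51,544 348/59,543 349/60,543 350/59,545
```

```bash
python3 -m pendant '[[[10,0.09,0.015,-0.2,0,0,0],[10,0,0,-0.3,0,0,0],[10,0,0,-0.3,0,0,0],[10,0,0,0,0,0,0],[10,0,0,0,0,0,0]]]'
python3 -c "
from h import *
import pickle
c=cap('scene'); save(c,'scene4',(300,170,380,250),7); pickle.dump(c,open('scene4.pkl','wb'))
print(robot.sense())"
```

```text
time_s: 6.48
ee_pos: [0.5644, 0.0705, 0.2252]
orientation: [-180.0, 0.3, 3.6]
wrist_force: [0.6, -0.1, -1.7]
grip_width: 0.19
{'time_s': 6.5333, 'joint_pos': array([3.63754281e-02, 6.78941139e+00, 1.00991850e+02, 3.14386964e-05,
       7.23534592e+01, 8.64062556e+01]), 'qd': array([-0.26982137, -0.87949817, -1.53617795,  0.02384762, -0.04525203,
        0.00276804]), 'joint_efforts': array([ 5.18250593e-02, -3.54542077e+01, -3.02130461e+01,  2.31892969e-03,
        5.01732412e-02,  3.91637168e-04]), 'ee_pos': array([0.56531131, 0.07035907, 0.22643409]), 'orientation': array([-1.79991526e+02,  1.34453846e-01,  3.63012023e+00]), 'wrist_force': array([ 0.13494977,  0.30806417, -1.43846793]), 'ft_torque': array([-0.02246994,  0.02440013, -0.01970166]), 'grip_width': 0.19427005131165406}
```

View pics/scene4.png

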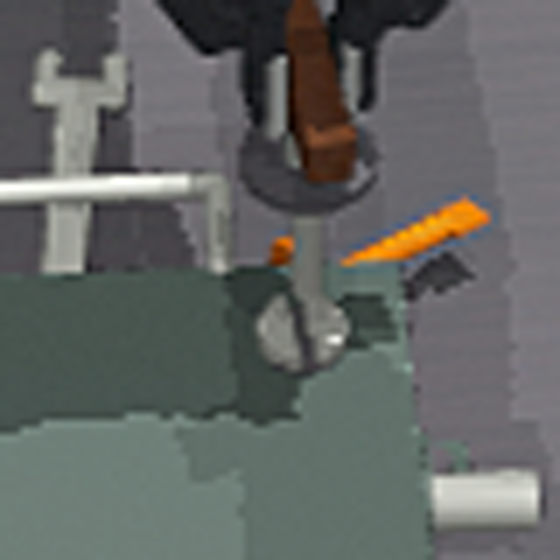

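Run:
```python
from drv import *
import pickle
c=pickle.load(open('scene4.pkl','rb')); P=cloud(c); im=c['img']
print(proj(c,(.5653,.0704,.115)),proj(c,(.5653,.0704,.14)))
for v in range(202,224):
    print(v,' '.join('%d/%d'%(u,im[v,u].mean()) for u in range(335,352)))
c=pickle.load(open('scene0.pkl','rb'));im=c['img']
print()
for v in range(208,224):
    print(v,' '.join('%d/%d'%(u,im[v,u].mean()) for u in range(335,352)))
```

```text
[343.7202044  214.61472948] [343.81253623 207.55282863]
202 335/97 336/98 337/98 338/97 339/98 340/97 341/88 342/102 343/108 344/107 345/99 346/94 347/106 348/98 349/96 350/97 351/97
203 335/100 336/100 337/100 338/100 339/101 340/99 341/87 342/101 343/107 344/107 345/101 346/95 347/109 348/98 349/100 350/101 351/99
204 335/99 336/100 337/101 338/100 339/99 340/111 341/116 342/100 343/108 344/108 345/100 346/94 347/99 348/99 349/98 350/99 351/96
205 335/99 336/100 337/99 338/88 339/57 340/66 341/107 342/101 343/109 344/107 345/98 346/89 347/98 348/97 349/96 350/95 351/98
206 335/99 336/101 337/101 338/91 339/61 340/59 341/70 342/103 343/109 344/107 345/100 346/93 347/103 348/108 349/101 350/114 351/132
207 335/109 336/109 337/104 338/63 339/44 340/51 341/79 342/105 343/108 344/108 345/97 346/79 347/99 348/108 349/125 350/126 351/124
208 335/48 336/49 337/48 338/51 339/68 340/107 341/95 342/103 343/107 344/109 345/98 346/89 347/97 348/96 349/95 350/96 351/103
209 335/55 336/53 337/55 338/55 339/52 340/59 341/95 342/104 343/109 344/107 345/99 346/87 347/100 348/98 349/96 350/98 351/107
[... 3341 characters left out ...]
22 349/85 350/112 351/116
219 335/116 336/108 337/88 338/170 339/229 340/218 341/214 342/172 343/104 344/79 345/173 346/225 347/223 348/105 349/67 350/117 351/115
220 335/116 336/107 337/59 338/90 339/123 340/202 341/229 342/214 343/99 344/79 345/136 346/135 347/100 348/82 349/90 350/118 351/115
221 335/116 336/119 337/112 338/65 339/92 340/86 341/92 342/110 343/128 344/121 345/103 346/100 347/78 348/84 349/119 350/117 351/115
222 335/117 336/116 337/118 338/114 339/71 340/66 341/85 342/101 343/108 344/121 345/80 346/73 347/82 348/120 349/117 350/116 351/115
223 335/117 336/117 337/116 338/117 339/120 340/118 341/97 342/65 343/42 344/56 345/102 346/106 347/122 348/118 349/116 350/115 351/116
```

The shank is about 1 px (2.3 mm) to +y of the slot, so I correct that and lower into the slot.

```bash
python3 -m pendant '[[[10,0,-0.052,0,0,0,0],[10,0,0,-0.05,0,0,0],[10,0,0,-0.06,0,0,0],[10,0,0,-0.06,0,0,0],[10,0,0,-0.06,0,0,0],[10,0,0,0,0,0,0],[10,0,0,0,0,0,0]]]'
python3 -c "
from h import *
import pickle
c=cap('scene'); save(c,'scene5',(300,170,380,250),7); pickle.dump(c,open('scene5.pkl','wb'))
s=robot.sense();print(s['ee_pos'],s['orientation'],s['wrist_force'],s['ft_torque'])"
```

```text
time_s: 7.12
ee_pos: [0.5658, 0.068, 0.2181]
orientation: [-180.0, 0.0, 3.6]
wrist_force: [-0.3, 0.3, -2.3]
grip_width: 0.191
[0.5658714  0.06799438 0.21829523] [-1.79987309e+02  2.96467385e-02  3.59139806e+00] [-0.23204405  0.11273933 -2.63399252] [0.14382834 0.04037237 0.06440807]
```

View pics/scene5.png

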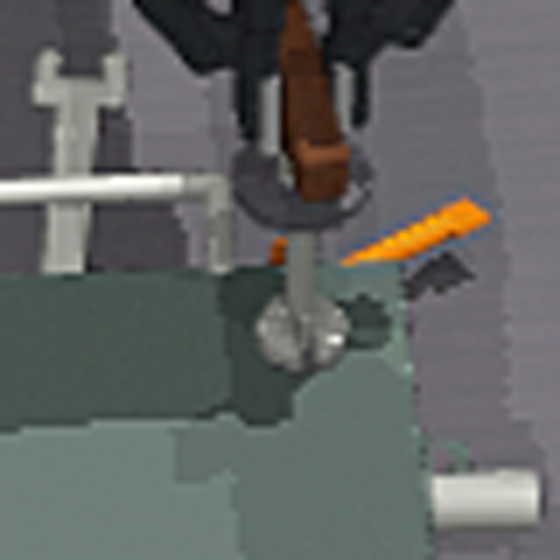

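```bash
python3 -m pendant '[[[10,0,0,-0.04,0,0,0],[10,0,0,-0.03,0,0,0],[10,0,0,0,0,0,0]]]'
python3 -c "
from h import *
s=robot.sense();print(s['ee_pos'],s['orientation'],s['wrist_force'],s['ft_torque'])"
```

```text
time_s: 7.42
ee_pos: [0.566, 0.068, 0.2155]
orientation: [-180.0, 0.0, 3.6]
wrist_force: [1.3, 1.3, -2.3]
grip_width: 0.188
[0.56603248 0.06802386 0.21547769] [-1.79986051e+02  1.21617237e-03  3.59344602e+00] [ 1.26973466  1.25519994 -2.26565383] [ 0.14682757 -0.05387785 -0.0078935 ]
```

```bash
python3 -m pendant '[[[10,0,0,0,0,0,0.7],[10,0,0,0,0,0,0.8],[10,0,0,0,0,0,0.8],[10,0,0,0,0,0,0.8],[10,0,0,0,0,0,0.8],[10,0,0,0,0,0,0.8],[10,0,0,0,0,0,0.8],[10,0,0,0,0,0,0.8]]]'
python3 -c "
from h import *
s=robot.sense();print(s['ee_pos'],s['orientation'],s['wrist_force'],s['ft_torque'])"
python3 -m pendant '[[[10,0,0,0,0,0,0.8],[10,0,0,0,0,0,0.8],[10,0,0,0,0,0,0.8],[10,0,0,0,0,0,0.8],[10,0,0,0,0,0,0.8],[10,0,0,0,0,0,0.8],[10,0,0,0,0,0,0.8],[10,0,0,0,0,0,0.8]]]'
python3 -c "
from h import *
s=robot.sense();print(s['ee_pos'],s['orientation'],s['wrist_force'],s['ft_torque'])"
```

```text
time_s: 8.08
ee_pos: [0.5659, 0.0691, 0.2155]
orientation: [-179.9, -0.1, 41.6]
wrist_force: [-0.4, 2.0, -2.5]
grip_width: 0.197
[0.56586367 0.0691332  0.21552664] [-1.79858929e+02 -9.34601704e-02  4.15916744e+01] [-0.39943915  2.04089349 -2.54304066] [ 0.81151578  0.09254717 -0.09639839]
time_s: 8.75
ee_pos: [0.5655, 0.0696, 0.2155]
orientation: [-179.9, -0.2, 80.0]
wrist_force: [-2.0, 3.0, -2.5]
grip_width: 0.193
[0.56551796 0.0696274  0.21551647] [-179.88293659   -0.21110287   79.98878809] [-2.04356249  3.03016355 -2.539794  ] [ 1.00928754  0.27455666 -0.07699677]
```

```bash
python3 -m pendant '[[[10,0,0,0,0,0,0.6],[10,0,0,0,0,0,0.6],[10,0,0,0,0,0,0.5],[10,0,0,0,0,0,0.4],[10,0,0,0,0,0,0.3],[10,0,0,0,0,0,0.25],[10,0,0,0,0,0,0]]]'
python3 -c "
from h import *
c=cap('scene'); save(c,'scene6',(300,170,380,250),7)
s=robot.sense();print(s['ee_pos'],s['orientation'],s['wrist_force'],s['ft_torque'])"
```

```text
time_s: 9.33
ee_pos: [0.5653, 0.0696, 0.2155]
orientation: [-179.9, -0.2, 95.7]
wrist_force: [-1.5, 4.2, -1.3]
grip_width: 0.196
[0.56529888 0.0695335  0.21546854] [-179.9068864    -0.21642237   95.63709281] [-2.79373348  5.4410127  -1.62767366] [ 1.3255051   0.45453341 -0.05113388]
```

View pics/scene6.png

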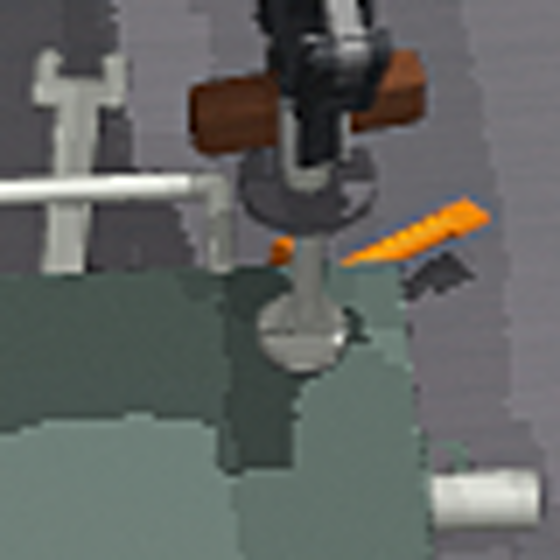

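```bash
python3 -m pendant '[[[10,0,0,0,0,0,0.25],[10,0,0,0,0,0,0.25],[10,0,0,0,0,0,0]]]'
python3 -c "
from h import *
s=robot.sense();print(s['ee_pos'],s['orientation'],s['wrist_force'],s['ft_torque'])"
python3 -m pendant '[[[10,0,0,0,0,0,0.25],[10,0,0,0,0,0,0.25],[10,0,0,0,0,0,0]]]'
python3 -c "
from h import *
s=robot.sense();print(s['ee_pos'],s['orientation'],s['wrist_force'],s['ft_torque'])"
```

```text
time_s: 9.63
ee_pos: [0.5653, 0.0695, 0.2155]
orientation: [-179.9, -0.2, 98.6]
wrist_force: [-1.8, 6.3, -1.9]
grip_width: 0.19
[0.56531248 0.06951237 0.21549337] [-179.92237569   -0.23018804   98.64350158] [-1.78881412  6.32676614 -1.85698835] [ 1.38869066  0.45454079 -0.22427579]
time_s: 9.88
ee_pos: [0.5653, 0.0696, 0.2155]
orientation: [-179.9, -0.2, 101.6]
wrist_force: [-2.0, 4.8, -1.6]
grip_width: 0.191
[0.56533054 0.06955046 0.21553211] [-179.94102055   -0.24724881  101.60483904] [-2.03105526  4.79133524 -1.57524311] [ 1.42028317  0.47729502 -0.39684011]
```

The torque now rises about 0.06 N m per degree, so the left stop is reached. I back off within the play, lift, and go to the right fastener.

```bash
python3 -m pendant '[[[10,0,0,0,0,0,-0.6],[10,0,0,0,0,0,-0.6],[10,0,0,0,0,0,-0.57],[10,0,0,0,0,0,0],[10,0,0,0.2,0,0,0],[10,0,0,0.2,0,0,0],[10,0,0,0.3,0,0,0],[10,0,0,0.3,0,0,0]]]'
python3 -m pendant '[[[10,-0.015,-0.225,0,0,0,-0.91],[10,-0.015,-0.225,0,0,0,-0.91],[10,-0.015,-0.225,0,0,0,-0.91],[10,-0.015,-0.225,0,0,0,-0.91],[10,-0.015,-0.225,0,0,0,-0.91],[10,-0.015,-0.225,0,0,0,-0.91],[10,-0.015,-0.225,0,0,0,-0.91],[10,-0.015,-0.225,0,0,0,-0.91]]]'
python3 -m pendant '[[[10,-0.015,-0.225,0,0,0,-0.91],[10,-0.015,-0.225,0,0,0,-0.91],[10,-0.015,-0.225,0,0,0,-0.91],[10,-0.015,-0.225,0,0,0,-0.91],[10,-0.015,-0.225,0,0,0,-0.91],[10,-0.015,-0.225,0,0,0,-0.91],[10,-0.015,-0.225,0,0,0,-0.91],[10,-0.015,-0.225,0,0,0,-0.91]]]'
python3 -m pendant '[[[10,0,0,-0.2,0,0,0],[10,0,0,-0.2,0,0,0],[10,0,0,-0.1,0,0,0],[10,0,0,0,0,0,0]]]'
python3 -c "
from h import *
import pickle
c=cap('scene'); save(c,'scene7',(240,160,360,250),6); pickle.dump(c,open('scene7.pkl','wb'))
s=robot.sense();print(s['ee_pos'],s['orientation'],s['wrist_force'],s['ft_torque'])
print(proj(c,s['ee_pos']-[0,0,.112]),proj(c,s['ee_pos']-[0,0,.09]))"
```

```text
time_s: 10.55
ee_pos: [0.5667, 0.0675, 0.2575]
orientation: [179.9, 0.0, 91.1]
wrist_force: [0.1, -0.3, -2.1]
grip_width: 0.195
time_s: 11.22
ee_pos: [0.5621, -0.0049, 0.2578]
orientation: [179.8, -0.1, 47.1]
wrist_force: [1.0, 0.5, -3.1]
grip_width: 0.194
time_s: 11.88
ee_pos: [0.5573, -0.077, 0.2578]
orientation: [179.9, -0.2, 3.5]
wrist_force: [0.3, -0.1, -2.3]
grip_width: 0.191
time_s: 12.22
ee_pos: [0.5553, -0.0753, 0.2338]
orientation: [-179.9, 0.2, 3.8]
wrist_force: [-0.3, -0.2, -2.2]
grip_width: 0.193
[ 0.55567984 -0.07536728  0.23443087] [-1.79945345e+02  1.35445587e-01  3.81199754e+00] [-0.0635722  -0.30577904 -2.42693461] [-0.01247811  0.02011556  0.00367249]
[284.76442923 214.92672014] [284.16865199 208.69371146]
```

View pics/scene7.png

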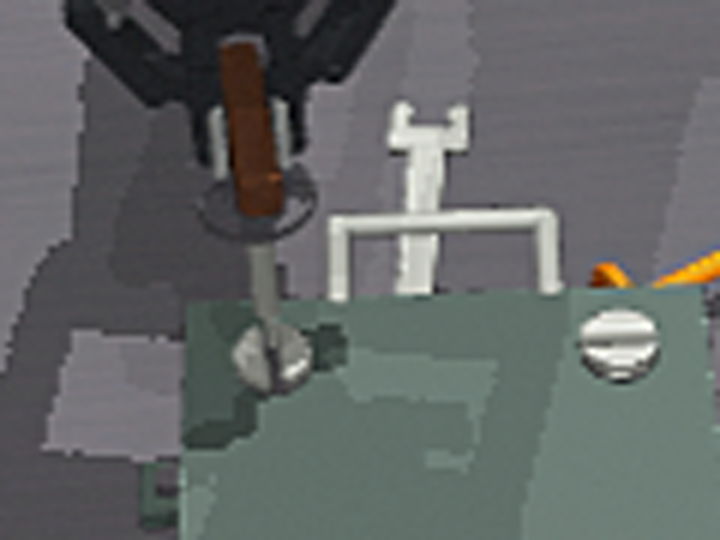

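The left slot now lies along the front edge (crop (619,343)). The driver lines up with the right slot (crop (271,355)), so I lower.

```bash
python3 -m pendant '[[[10,0,0.01,-0.1,0,0,0],[10,0,0,-0.1,0,0,0],[10,0,0,-0.1,0,0,0],[10,0,0,-0.06,0,0,0],[10,0,0,-0.05,0,0,0],[10,0,0,0,0,0,0]]]'
python3 -m pendant '[[[10,0,0,-0.04,0,0,0],[10,0,0,-0.02,0,0,0],[10,0,0,0,0,0,0]]]'
python3 -c "
from h import *
c=cap('scene'); save(c,'scene8',(240,160,360,250),6)
s=robot.sense();print(s['ee_pos'],s['orientation'],s['wrist_force'],s['ft_torque'])"
```

```text
time_s: 12.77
ee_pos: [0.5561, -0.0756, 0.2186]
orientation: [-180.0, 0.1, 3.7]
wrist_force: [-0.2, 0.5, -2.5]
grip_width: 0.196
time_s: 13.02
ee_pos: [0.5565, -0.0756, 0.2168]
orientation: [-180.0, -0.0, 3.7]
wrist_force: [0.1, 0.4, -2.3]
grip_width: 0.196
[ 0.5564965  -0.07560971  0.21691144] [-1.79990156e+02 -8.87512438e-03  3.71289706e+00] [-0.1399006   1.23453159 -3.09516749] [ 0.13948461 -0.03152515  0.00224223]
```

View pics/scene8.png

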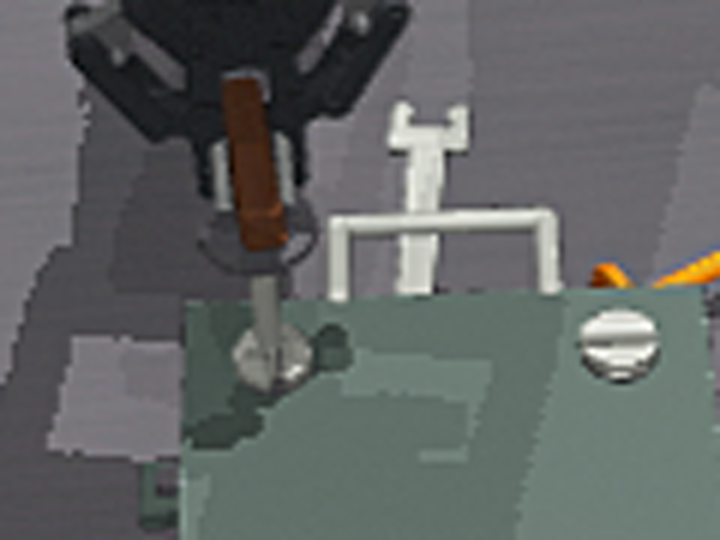

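The blade is 6 mm or so deep with no axial force. Turning.

```bash
python3 -m pendant '[[[10,0,0,-0.02,0,0,0.7],[10,0,0,0,0,0,0.8],[10,0,0,0,0,0,0.8],[10,0,0,0,0,0,0.8],[10,0,0,0,0,0,0.8],[10,0,0,0,0,0,0.8],[10,0,0,0,0,0,0.8],[10,0,0,0,0,0,0.8]]]'
python3 -c "
from h import *
s=robot.sense();print(s['ee_pos'],s['orientation'],s['wrist_force'],s['ft_torque'])"
python3 -m pendant '[[[10,0,0,0,0,0,0.8],[10,0,0,0,0,0,0.8],[10,0,0,0,0,0,0.8],[10,0,0,0,0,0,0.8],[10,0,0,0,0,0,0.8],[10,0,0,0,0,0,0.8],[10,0,0,0,0,0,0.8],[10,0,0,0,0,0,0.8]]]'
python3 -m pendant '[[[10,0,0,0,0,0,0.6],[10,0,0,0,0,0,0.6],[10,0,0,0,0,0,0.5],[10,0,0,0,0,0,0.4],[10,0,0,0,0,0,0.3],[10,0,0,0,0,0,0.25],[10,0,0,0,0,0,0]]]'
python3 -c "
from h import *
s=robot.sense();print(s['ee_pos'],s['orientation'],s['wrist_force'],s['ft_torque'])"
python3 -m pendant '[[[10,0,0,0,0,0,0.3],[10,0,0,0,0,0,0.3],[10,0,0,0,0,0,0]]]'
python3 -c "
from h import *
s=robot.sense();print(s['ee_pos'],s['orientation'],s['wrist_force'],s['ft_torque'])"
python3 -m pendant '[[[10,0,0,0,0,0,0.25],[10,0,0,0,0,0,0.25],[10,0,0,0,0,0,0]]]'
python3 -c "
from h import *
s=robot.sense();print(s['ee_pos'],s['orientation'],s['wrist_force'],s['ft_torque'])"
```

```text
time_s: 13.73
ee_pos: [0.5564, -0.0745, 0.2163]
orientation: [-179.9, -0.1, 41.7]
wrist_force: [-0.1, 3.0, -0.4]
grip_width: 0.195
[ 0.55638874 -0.07445859  0.21626896] [-1.79865466e+02 -1.04806362e-01  4.17120429e+01] [-0.11018637  2.95539279 -0.36305869] [ 0.75607226  0.13059692 -0.1153214 ]
time_s: 14.4
ee_pos: [0.556, -0.0739, 0.2162]
orientation: [-179.9, -0.2, 80.1]
wrist_force: [-2.2, 3.9, -0.2]
grip_width: 0.19
time_s: 14.98
ee_pos: [0.5558, -0.0739, 0.2163]
orientation: [-179.9, -0.2, 95.8]
wrist_force: [-2.4, 4.8, -0.5]
grip_width: 0.198
[ 0.55577143 -0.07393863  0.21625908] [-179.91311867   -0.2419864    95.81161328] [-2.38088096  4.80218172 -0.52539478] [ 1.1424989   0.51867494 -0.08154121]
time_s: 15.23
ee_pos: [0.5558, -0.074, 0.2163]
orientation: [-179.9, -0.3, 99.4]
wrist_force: [-2.2, 4.5, 0.8]
grip_width: 0.188
[ 0.55575483 -0.07398097  0.21625902] [-179.92763722   -0.25229182   99.37015403] [-2.15510709  4.51501715  0.79812915] [ 1.24475659  0.58133883 -0.21486922]
time_s: 15.48
ee_pos: [0.5558, -0.0739, 0.2163]
orientation: [-179.9, -0.3, 102.3]
wrist_force: [-2.7, 5.4, -0.1]
grip_width: 0.189
[ 0.55576361 -0.07394266  0.21625239] [-179.94356952   -0.2699039   102.32474447] [-2.74603071  5.39697492 -0.09352639] [ 1.23951417  0.5357804  -0.32986906]
```

Both stops are felt. Backing off and lifting out, with a check of both slots.

```bash
python3 -m pendant '[[[10,0,0,0,0,0,-0.6],[10,0,0,0,0,0,-0.6],[10,0,0,0,0,0,-0.6],[10,0,0,0,0,0,0],[10,0,0,0.2,0,0,0],[10,0,0,0.2,0,0,0],[10,0,0,0.3,0,0,0],[10,0,0,0.35,0,0,0]]]'
python3 -m pendant '[[[10,-0.056,0.3,0,0,0,-0.87],[10,-0.056,0.45,0,0,0,-0.87],[10,-0.056,0.5,0,0,0,-0.87],[10,-0.056,0.5,0,0,0,-0.87],[10,-0.056,0.5,0,0,0,-0.87],[10,-0.056,0.5,0,0,0,-0.87],[10,-0.056,0.5,0,0,0,-0.87],[10,-0.056,0.5,0,0,0,-0.87]]]'
python3 -m pendant '[[[10,-0.056,0.5,0,0,0,-0.87],[10,-0.056,0.5,0,0,0,-0.87],[10,-0.056,0.5,0,0,0,-0.87],[10,-0.056,0.5,0,0,0,-0.87],[10,-0.056,0.5,0,0,0,-0.87],[10,-0.056,0.5,0,0,0,-0.87],[10,-0.056,0.5,0,0,0,-0.87],[10,-0.056,0.5,0,0,0,-0.87]]]'
python3 -m pendant '[[[10,-0.056,0.5,0,0,0,-0.87],[10,-0.056,0.5,0,0,0,-0.87],[10,-0.056,0.5,0,0,0,-0.87],[10,-0.056,0.5,0,0,0,-0.87],[10,0,0.15,0,0,0,0],[10,0,0,0,0,0,0],[10,0,0,0,0,0,0]]]'
python3 -c "
from h import *
import pickle
c=cap('scene'); save(c,'scene9',(250,150,490,300),3.3); pickle.dump(c,open('scene9.pkl','wb'))
save(c,'scene9b',(260,190,370,240),7)
s=robot.sense();print(s['ee_pos'],s['orientation'],s['wrist_force'],s['ft_torque'])
print(proj(c,s['ee_pos']-[0,0,.112]),proj(c,[.511,.3215,.08]))"
```

```text
time_s: 16.15
ee_pos: [0.5568, -0.0761, 0.2594]
orientation: [179.9, 0.0, 91.6]
wrist_force: [-0.4, -0.4, -2.4]
grip_width: 0.192
time_s: 16.82
ee_pos: [0.5395, 0.075, 0.2603]
orientation: [179.8, -0.1, 49.6]
wrist_force: [0.1, -0.2, -2.3]
grip_width: 0.195
time_s: 17.48
ee_pos: [0.5216, 0.2354, 0.2603]
orientation: [-180.0, -0.2, 7.9]
wrist_force: [-0.5, 0.3, -2.0]
grip_width: 0.197
time_s: 18.07
ee_pos: [0.5122, 0.3201, 0.2591]
orientation: [180.0, -0.1, -12.7]
wrist_force: [0.4, -0.1, -2.2]
grip_width: 0.193
[0.51219358 0.3196033  0.25884041] [ 1.79982100e+02 -7.64874842e-02 -1.27193098e+01] [ 0.31564746 -0.96681417 -2.09084377] [0.01704558 0.00708545 0.03234078]
[438.63589767 182.29437193] [435.92390773 200.64531043]
```

View pics/scene9.png

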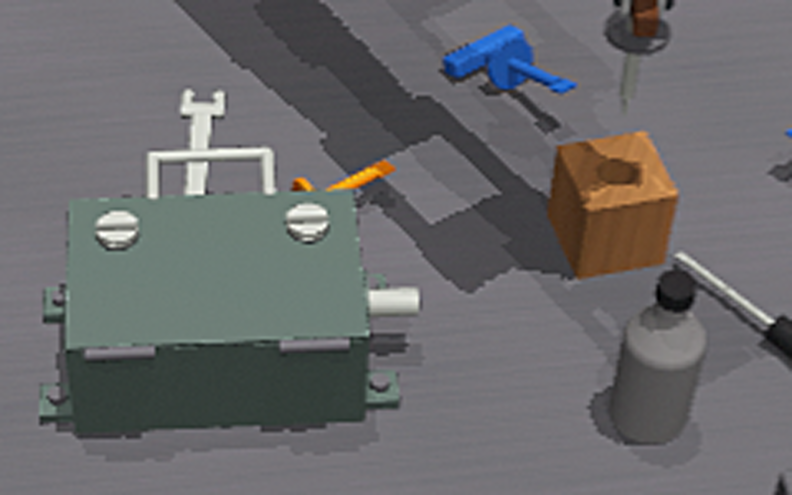

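View pics/scene9b.png

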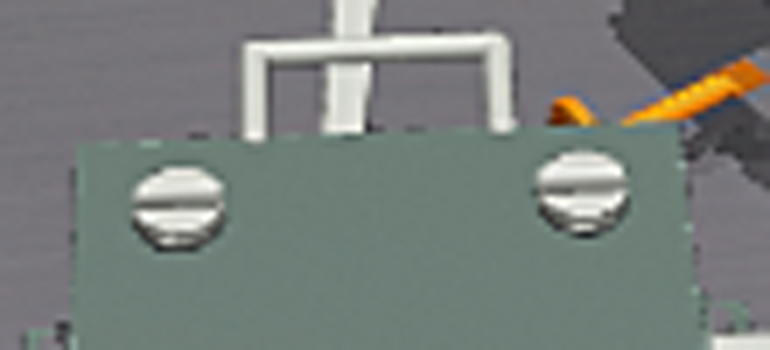

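Run:
```python
from drv import *
import pickle
c=pickle.load(open('scene9.pkl','rb')); P=cloud(c); im=c['img'].astype(int)
save(c,'z9',(405,160,475,240),8)
h=(P[...,2]<.074)&(P[...,2]>.0)&(P[...,0]>.47)&(P[...,0]<.56)&(P[...,1]>.29)&(P[...,1]<.36)
R,G=im[...,0],im[...,1]
for v in range(188,214): print(v,' '.join('%3d'%R[v,u] for u in range(416,458)))
```

```text
188  68  51  47  66 102 100 105 117 114 113 112 113 113 112 113 111 115 123 121 120 119 119 118 118 119 119 116 113 114 117 118 120 120 121 120 121 117 117 116 118 118 117
189  64  68 109 106 103 101 101 105 115 114 111 113 113 114 113 111 111 111 113 118 118 118 117 115 114 113 109 119 140 129 114 117 119 120 120 120 120 121 120 120 119 122
190 117 100 102  99  98  98  98  95 101 114 114 113 111 111 111 110 110 107 109 116 113 109 119 146 144 144 181 214 209 197 152 115 119 120 120 120 120 119 119 118 117 116
191 117 111  97  99  98  96 103 116 114 113 113 110 108 107 105 103 109 130 141 145 155 165 170 179 175 171 181 191 200 190 141 105 114 116 117 117 118 119 118 118 118 119
192 115 115 111  95 103 113 114 113 113 112 114 127 153 148 163 174 175 173 172 162 158 166 173 174 170 172 183 180 185 202 189 146 110 116 117 118 117 117 117 117 117 117
193 115 114 115 114 113 115 118 119 118 107 106 102 131 179 171 170 168 169 164 162 173 174 172 172 166 176 183 177 177 184 194 169 108 118 120 121 119 119 119 116 116 117
194 103 110 103 115 118 127 129 130 127 122 107 104  90 124 174 171 
[... 2671 characters left out ...]
 128 116 117
210  67  76  77  82  81  78  76  73  69  75 101 105 124 173 171 170 173 167 172 184 181 180 181 177 182 190 192 193 190 187 170 156 157 139  92  97 103 109 110 115 123 123
211  74  77  79  81  80  79  78  75  70  68  67 108 159 175 172 172 173 169 179 190 184 188 187 188 190 168 152 141 109  94 103 104 104 101 101 105 112 116 118 117 119 119
212  73  77  78  81  79  77  75  76  71  68  93 155 185 181 178 183 178 183 191 168 144 139 107  90  97 100  97  97 102 106 111 111 110 106 106 110 115 119 118 119 119 118
213  78  78  79  82  78  78  77  72  70  68  62  83 142 162 141 136 101  90  98  96  89  96  99 104 106 108 108 105 109 112 113 113 112 107 108 115 120 118 117 118 119 120
```

View pics/z9.png

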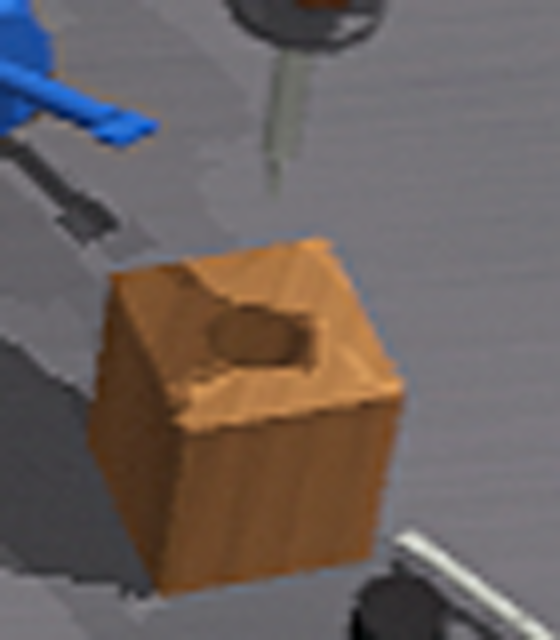

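The hole centre is at scene px (437,201.6), giving about (0.513, 0.323). I correct by +3.4 mm in y and descend.

```bash
python3 -m pendant '[[[10,0.02,0.085,-0.1,0,0,0],[10,0,0,-0.35,0,0,0],[10,0,0,-0.4,0,0,0],[10,0,0,-0.4,0,0,0],[10,0,0,-0.4,0,0,0],[10,0,0,-0.27,0,0,0],[10,0,0,0,0,0,0]]]'
python3 -c "
from h import *
s=robot.sense();print(s['ee_pos'],s['orientation'],s['wrist_force'],s['ft_torque'])"
python3 -m pendant '[[[10,0,0,-0.2,0,0,0],[10,0,0,-0.3,0,0,0],[10,0,0,-0.3,0,0,0],[10,0,0,-0.3,0,0,0],[10,0,0,-0.2,0,0,0],[10,0,0,-0.1,0,0,0],[10,0,0,-0.1,0,0,0],[10,0,0,0,0,0,0]]]'
python3 -c "
from h import *
s=robot.sense();print(s['ee_pos'],s['orientation'],s['wrist_force'],s['ft_torque'])"
```

```text
time_s: 18.7
ee_pos: [0.5106, 0.322, 0.1777]
orientation: [179.8, 0.3, -12.8]
wrist_force: [-0.4, -0.6, -2.6]
grip_width: 0.197
[0.51062172 0.32201202 0.17769303] [179.76057394   0.28647813 -12.82492669] [-0.37911304 -0.60537549 -2.64126135] [-0.06587701  0.0516982   0.00099659]
time_s: 19.37
ee_pos: [0.5119, 0.3235, 0.1202]
orientation: [179.9, 0.1, -12.8]
wrist_force: [-1.1, -0.1, -1.6]
grip_width: 0.188
[0.5119416  0.32354533 0.12021589] [ 1.79944023e+02  7.20869932e-02 -1.27796935e+01] [-1.05748547 -0.06222626 -1.62522316] [0.00124042 0.05004682 0.02610972]
```

```bash
python3 -m pendant '[[[10,0,0,-0.05,0,0,0],[10,0,0,0,0,0,0]]]'
python3 -m pendant '[[[10,0,0,-0.03,0,0,0],[10,0,0,0,0,0,0]]]'
python3 -c "
from h import *
c=cap('scene'); save(c,'scene10',(395,140,485,240),6)
s=robot.sense();print(s['ee_pos'],s['orientation'],s['wrist_force'],s['ft_torque'])"
```

```text
time_s: 19.53
ee_pos: [0.5128, 0.3239, 0.1196]
orientation: [-180.0, -0.0, -12.8]
wrist_force: [0.1, -0.2, -2.1]
grip_width: 0.198
time_s: 19.7
ee_pos: [0.5127, 0.3239, 0.1185]
orientation: [-180.0, -0.0, -12.8]
wrist_force: [0.5, -0.5, -1.7]
grip_width: 0.191
[0.51263669 0.32383321 0.11843498] [-1.79979122e+02 -2.74200308e-02 -1.27828871e+01] [-0.00598514 -0.38170436 -2.07845693] [-0.01511452 -0.05888581 -0.00899162]
```

View pics/scene10.png

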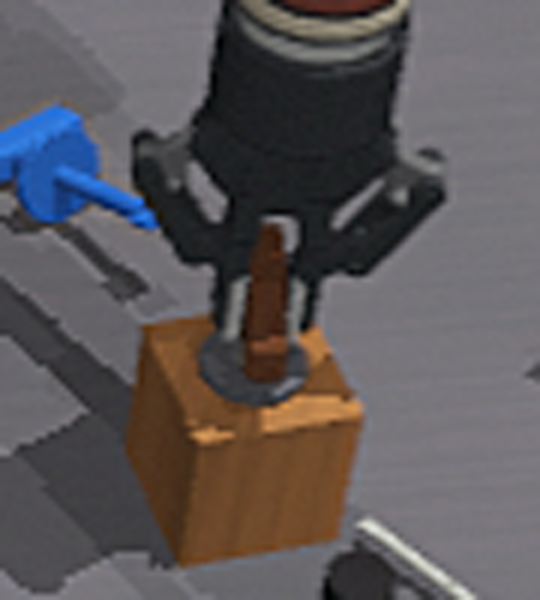

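```bash
python3 -m pendant '[[[10,0,0,-0.03,0,0,0],[10,0,0,0,0,0,0],[20,0,0,0,0,0,0],[30,0,0,0,0,0,0],[45,0,0,0,0,0,0],[60,0,0,0,0,0,0],[60,0,0,0,0,0,0],[60,0,0,0,0,0,0]]]'
python3 -m pendant '[[[60,0,0,0.2,0,0,0],[60,0,0,0.5,0,0,0],[60,0,0,0.6,0,0,0],[60,0,0,0.7,0,0,0],[60,0,0,0.7,0,0,0],[60,0,0,0.5,0,0,0],[60,0,0,0,0,0,0]]]'
python3 -c "
from h import *
import pickle
c=cap('scene'); save(c,'scene11',(395,140,485,240),6);pickle.dump(c,open('scene11.pkl','wb'))
s=robot.sense();print(s['ee_pos'],s['orientation'],s['wrist_force'],s['ft_torque'])"
```

```text
time_s: 20.42
ee_pos: [0.5126, 0.3238, 0.1171]
orientation: [-180.0, -0.0, -12.8]
wrist_force: [0.8, -0.3, 0.7]
grip_width: 0.699
time_s: 21.0
ee_pos: [0.5156, 0.3253, 0.2523]
orientation: [-179.6, -0.5, -12.8]
wrist_force: [0.9, 0.5, 1.6]
grip_width: 0.701
[0.51446638 0.32474285 0.24929967] [-179.71984147   -0.35304686  -12.78020977] [-0.07551979 -1.17599557 -0.04224228] [-0.0549225   0.05356757 -0.00661418]
```

View pics/scene11.png

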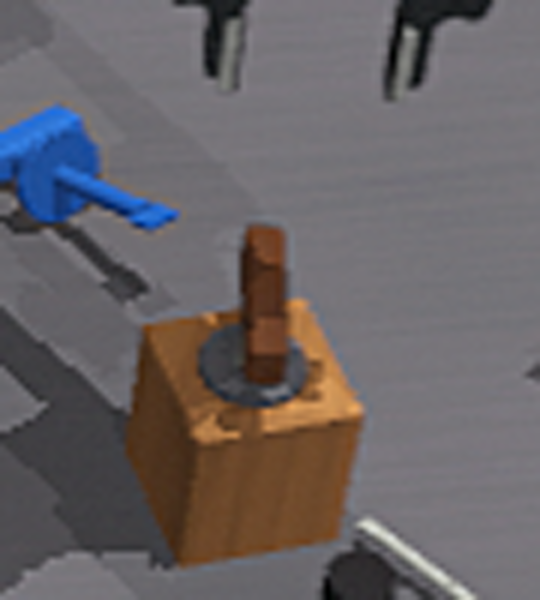

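Run:
```python
from drv import *
import pickle
for n in ('top0','scene9'):
    c=pickle.load(open(n+'.pkl','rb')); im=c['img'].astype(int); P=cloud(c)
    m=(im.min(-1)>150)&(P[...,2]>.085)&(P[...,2]<.112)&(P[...,0]<.515)&(abs(P[...,1])<.07)
    k,l,st,_=cv2.connectedComponentsWithStats(m.astype(np.uint8)); b=l==1+np.argmax(st[1:,4])
    p=castmask(c,b,.1)
    # bar: pixels whose distance along -u max
    u=np.array([np.cos(np.radians(-3.8)),np.sin(np.radians(-3.8))]); w=np.array([-u[1],u[0]])
    a=p@u; s=p@w
    lo=a.min(); q=p[a<lo+.013]
    print(n,b.sum(),lo,a.max(),'bar a',np.percentile(a[abs(s-np.median(s))<.03],[2,50,98]),'s',s.min(),s.max(), 'line fit',np.polyfit(q[:,1],q[:,0],1))
    A=np.median(a[abs(s-s.mean())<.03]); S=(s.min()+s.max())/2; print('bar centre',A*u+S*w)
    cc=c
# orange and wrench heights near bar
c=pickle.load(open('scene9.pkl','rb')); im=c['img'].astype(int); P=cloud(c)
m=(im[...,0]>200)&(im[...,1]>90)&(im[...,1]<190)&(im[...,2]<80)&(P[...,0]<.56)&(P[...,0]>.35)&(P[...,1]<.25)
print('orange',P[m].min(0),P[m].max(0))
q=P[m]; print(q[q[:,1]<.08].round(3).tolist()[:20])
```

```text
top0 330 0.4689164496007385 0.5163334431111192 bar a [0.4690586  0.4738048  0.47866424] s -0.015955305716317737 0.08340559280799854 line fit [0.06410547 0.47532553]
bar centre [0.47500301 0.00224979]
scene9 146 0.46866281274591565 0.5113693105375513 bar a [0.46885387 0.47373656 0.47859818] s -0.013947200409975059 0.08258433013006347 line fit [0.08632756 0.47503486]
bar centre [0.47496946 0.00284674]
orange [ 4.24397682e-01  7.47543207e-02 -3.58945602e-04] [0.52816652 0.15079755 0.10230084]
[[0.459, 0.075, 0.046], [0.458, 0.078, 0.045], [0.465, 0.077, 0.048], [0.465, 0.079, 0.047], [0.47, 0.079, 0.049]]
```

The driver stands in the block again (crop (262,360)). Bar centre is about (0.475, 0.0025), bar direction 86.2°, and both cameras agree within 1 mm. Moving over the bar with jaws across it.

```bash
python3 -m pendant '[[[38,-0.055,-0.4475,0,0,0,0.917],[38,-0.055,-0.4475,0,0,0,0.917],[38,-0.055,-0.4475,0,0,0,0.917],[38,-0.055,-0.4475,0,0,0,0.917],[38,-0.055,-0.4475,0,0,0,0.917],[38,-0.055,-0.4475,0,0,0,0.917],[38,-0.055,-0.4475,0,0,0,0.917],[38,-0.055,-0.4475,0,0,0,0.917]]]'
python3 -m pendant '[[[38,-0.055,-0.4475,0,0,0,0.917],[38,-0.055,-0.4475,0,0,0,0.917],[38,-0.055,-0.4475,0,0,0,0.917],[38,-0.055,-0.4475,0,0,0,0.917],[38,-0.055,-0.4475,0,0,0,0.917],[38,-0.055,-0.4475,0,0,0,0.917],[38,-0.055,-0.4475,0,0,0,0.917],[38,-0.055,-0.4475,0,0,0,0.917]]]'
python3 -m pendant '[[[38,-0.055,-0.4475,0,0,0,0.917],[38,-0.055,-0.4475,0,0,0,0.917],[38,0,0,0,0,0,0],[38,0,0,-0.5,0,0,0],[38,0,0,-0.7,0,0,0],[38,0,0,-0.7,0,0,0],[38,0,0,-0.5,0,0,0],[38,0,0,0,0,0,0]]]'
python3 -m pendant '[[[38,0,0,0,0,0,0],[38,0,0,0,0,0,0]]]'
python3 -c "
from h import *
import pickle
c=cap('scene'); save(c,'scene12',(260,120,380,240),5);pickle.dump(c,open('scene12.pkl','wb'))
s=robot.sense();print(s['ee_pos'],s['orientation'],s['wrist_force'],s['ft_torque'],s['joint_pos'])"
```

```text
time_s: 21.72
ee_pos: [0.4935, 0.1794, 0.243]
orientation: [-179.9, 0.2, 31.5]
wrist_force: [-0.3, -0.2, 0.1]
grip_width: 0.449
time_s: 22.38
ee_pos: [0.4759, 0.0366, 0.2431]
orientation: [-179.8, 0.0, 75.5]
wrist_force: [0.5, -0.4, 0.8]
grip_width: 0.447
time_s: 23.05
ee_pos: [0.4678, 0.0028, 0.1429]
orientation: [-179.3, -0.1, 86.2]
wrist_force: [-1.8, -0.1, -1.0]
grip_width: 0.444
time_s: 23.22
ee_pos: [0.4734, 0.0019, 0.1496]
orientation: [180.0, -0.0, 86.2]
wrist_force: [0.2, 0.2, 0.1]
grip_width: 0.445
[0.47409173 0.00167189 0.15038265] [1.79849326e+02 1.49018565e-03 8.62330995e+01] [0.9122136  0.01612543 0.39765446] [ 0.01690043 -0.03203368  0.01565742] [-8.29515202e+00 -1.04956818e-01  1.17119530e+02  1.17009033e-02
  6.28351059e+01 -4.53358192e+00]
```

View pics/scene12.png

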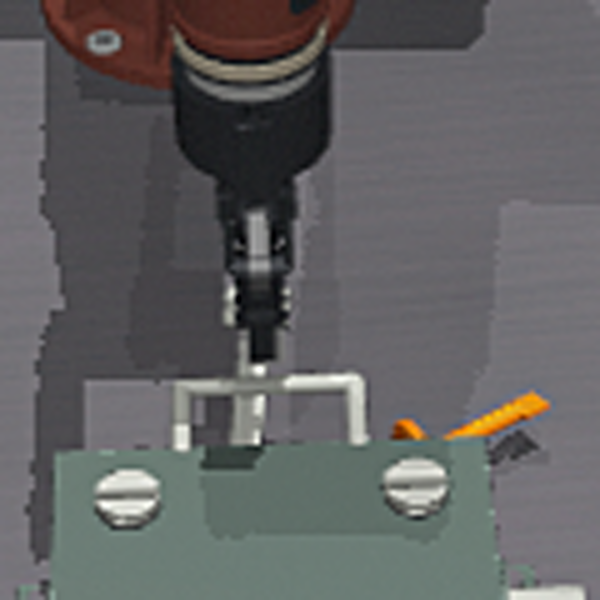

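```bash
python3 -m pendant '[[[38,0.02,0.015,-0.2,0,0,0],[38,0,0,-0.2,0,0,0],[38,0,0,-0.2,0,0,0],[38,0,0,-0.2,0,0,0],[38,0,0,-0.2,0,0,0],[38,0,0,-0.2,0,0,0],[38,0,0,-0.14,0,0,0],[38,0,0,-0.07,0,0,0]]]'
python3 -m pendant '[[[38,0,0,0,0,0,0],[0,0,0,0,0,0,0],[0,0,0,0,0,0,0],[0,0,0,0,0,0,0],[0,0,0,0,0,0,0],[0,0,0,0,0,0,0]]]' 40
python3 -c "
from h import *
import pickle
c=cap('scene'); save(c,'scene13',(260,120,380,240),5)
s=robot.sense();print(s['ee_pos'],s['orientation'],s['wrist_force'],s['ft_torque'],s['grip_width'])"
```

```text
time_s: 23.93
ee_pos: [0.4727, 0.0022, 0.091]
orientation: [-179.9, -0.0, 86.2]
wrist_force: [-0.8, -0.2, -0.4]
grip_width: 0.443
time_s: 24.43
ee_pos: [0.4752, 0.002, 0.0932]
orientation: [179.8, 0.0, 86.2]
wrist_force: [4.9, -0.3, -2.5]
grip_width: 0.099
[0.47524778 0.00198266 0.0932372 ] [1.79777087e+02 2.58636914e-03 8.62412683e+01] [ 5.45891786  0.69449779 -2.83236117] [ 0.03369521 -0.7763063   0.00214109] 0.10071452140329622
```

View pics/scene13.png

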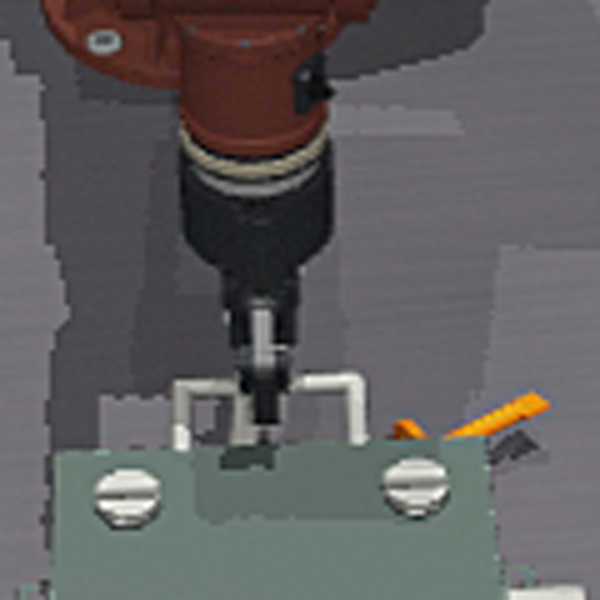

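Run:
```python
import numpy as np
p0=np.arctan2(.002,.194); r=.194; c=np.radians(-3.8)
th=np.radians(np.arange(0,111,5.5)); ph=p0+th
a=r*(np.cos(p0)-np.cos(ph)); z=r*(np.sin(ph)-np.sin(p0))
for i in range(1,len(th)):
    d=(a[i]-a[i-1])/2/.04; e=(z[i]-z[i-1])/2/.04
    print(round(np.degrees(th[i]),1),'row x2: %.3f %.3f %.3f'%(d*np.cos(c),d*np.sin(c),e), '| TCP %.4f %.4f %.4f'%(.4755+a[i]*np.cos(c),.0022+a[i]*np.sin(c),.0935+z[i]))
```

```text
5.5 row x2: 0.014 -0.001 0.232 | TCP 0.4766 0.0021 0.1121
11.0 row x2: 0.036 -0.002 0.230 | TCP 0.4794 0.0019 0.1305
16.5 row x2: 0.058 -0.004 0.225 | TCP 0.4840 0.0016 0.1485
22.0 row x2: 0.079 -0.005 0.219 | TCP 0.4903 0.0012 0.1660
27.5 row x2: 0.099 -0.007 0.210 | TCP 0.4983 0.0007 0.1828
33.0 row x2: 0.119 -0.008 0.200 | TCP 0.5078 0.0001 0.1988
38.5 row x2: 0.138 -0.009 0.187 | TCP 0.5188 -0.0007 0.2138
44.0 row x2: 0.155 -0.010 0.173 | TCP 0.5312 -0.0015 0.2277
49.5 row x2: 0.171 -0.011 0.158 | TCP 0.5449 -0.0024 0.2403
55.0 row x2: 0.185 -0.012 0.141 | TCP 0.5597 -0.0034 0.2516
60.5 row x2: 0.198 -0.013 0.122 | TCP 0.5755 -0.0044 0.2613
66.0 row x2: 0.208 -0.014 0.103 | TCP 0.5922 -0.0055 0.2695
71.5 row x2: 0.217 -0.014 0.082 | TCP 0.6095 -0.0067 0.2761
77.0 row x2: 0.224 -0.015 0.061 | TCP 0.6275 -0.0079 0.2810
82.5 row x2: 0.229 -0.015 0.039 | TCP 0.6458 -0.0091 0.2841
88.0 row x2: 0.232 -0.015 0.017 | TCP 0.6643 -0.0103 0.2854
93.5 row x2: 0.232 -0.015 -0.005 | TCP 0.6829 -0.0116 0.2850
99.0 row x2: 0.231 -0.015 -0.028 | TCP 0.7013 -0.0128 0.2828
104.5 row x2: 0.227 -0.015 -0.050 | TCP 0.7195 -0.0140 0.2788
110.0 row x2: 0.221 -0.015 -0.071 | TCP 0.7371 -0.0152 0.2731
```

```bash
python3 -m pendant '[[[0,0.014,-0.001,0.15,0,0,0],[0,0.014,-0.001,0.232,0,0,0],[0,0.02,-0.001,0.15,0,0,0],[0,0,0,0,0,0,0]]]' 40
python3 -c "
from h import *
s=robot.sense();print(s['ee_pos'],s['wrist_force'],s['ft_torque'])"
```

```text
time_s: 24.82
ee_pos: [0.4766, 0.0019, 0.115]
orientation: [179.9, 0.0, 86.3]
wrist_force: [5.8, -0.6, -2.8]
grip_width: 0.096
[0.47658918 0.00189652 0.11495925] [ 5.8242311  -0.61573477 -2.79888609] [-0.00650762 -0.59557311 -0.03847835]
```

The cover lifts freely (2.8 N). Continuing along the arc.

```bash
python3 -m pendant '[[[0,0.026,-0.002,0.196,0,0,0],[0,0.026,-0.002,0.196,0,0,0],[0,0.058,-0.004,0.225,0,0,0],[0,0.058,-0.004,0.225,0,0,0],[0,0.079,-0.005,0.219,0,0,0],[0,0.079,-0.005,0.219,0,0,0],[0,0.099,-0.007,0.21,0,0,0],[0,0.099,-0.007,0.21,0,0,0]]]'
python3 -c "
from h import *
s=robot.sense();print(s['ee_pos'],s['wrist_force'],s['ft_torque'])"
python3 -m pendant '[[[0,0.119,-0.008,0.2,0,0,0],[0,0.119,-0.008,0.2,0,0,0],[0,0.138,-0.009,0.187,0,0,0],[0,0.138,-0.009,0.187,0,0,0],[0,0.155,-0.01,0.173,0,0,0],[0,0.155,-0.01,0.173,0,0,0],[0,0.171,-0.011,0.158,0,0,0],[0,0.171,-0.011,0.158,0,0,0]]]'
python3 -c "
from h import *
c=cap('scene'); save(c,'scene14',(220,50,400,260),2.8)
s=robot.sense();print(s['ee_pos'],s['wrist_force'],s['ft_torque'])"
```

```text
time_s: 25.48
ee_pos: [0.4963, 0.0006, 0.1807]
orientation: [-180.0, -0.0, 86.2]
wrist_force: [6.7, -0.3, -7.9]
grip_width: 0.095
[0.49625977 0.0005633  0.1807038 ] [ 6.72713518 -0.29759016 -7.92035011] [-0.08461414 -0.86200842 -0.03112065]
time_s: 26.15
ee_pos: [0.5416, -0.0025, 0.2404]
orientation: [-179.7, 0.0, 86.3]
wrist_force: [-7.1, -0.9, 2.2]
grip_width: 0.1
[ 0.5437989  -0.00262418  0.24245881] [-7.43655442  0.54103181  7.03207829] [ 0.0592545   1.34835622 -0.02774563]
```

View pics/scene14.png

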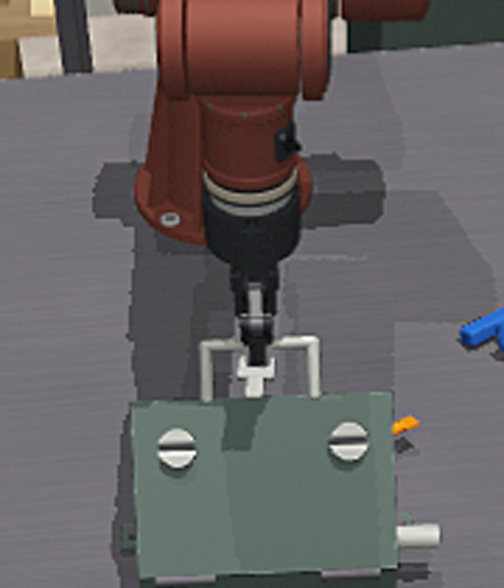

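The arc holds well. Continuing past upright to the open stop.

```bash
python3 -m pendant '[[[0,0.185,-0.012,0.141,0,0,0],[0,0.185,-0.012,0.141,0,0,0],[0,0.198,-0.013,0.122,0,0,0],[0,0.198,-0.013,0.122,0,0,0],[0,0.208,-0.014,0.103,0,0,0],[0,0.208,-0.014,0.103,0,0,0],[0,0.217,-0.014,0.082,0,0,0],[0,0.217,-0.014,0.082,0,0,0]]]'
python3 -c "
from h import *
s=robot.sense();print(s['ee_pos'],s['wrist_force'],s['ft_torque'])"
python3 -m pendant '[[[0,0.224,-0.015,0.061,0,0,0],[0,0.224,-0.015,0.061,0,0,0],[0,0.229,-0.015,0.039,0,0,0],[0,0.229,-0.015,0.039,0,0,0],[0,0.232,-0.015,0.017,0,0,0],[0,0.232,-0.015,0.017,0,0,0],[0,0.232,-0.015,-0.005,0,0,0],[0,0.232,-0.015,-0.005,0,0,0]]]'
python3 -c "
from h import *
s=robot.sense();print(s['ee_pos'],s['wrist_force'],s['ft_torque'])"
python3 -m pendant '[[[0,0.231,-0.015,-0.028,0,0,0],[0,0.231,-0.015,-0.028,0,0,0],[0,0.227,-0.015,-0.05,0,0,0],[0,0.227,-0.015,-0.05,0,0,0],[0,0,0,0,0,0,0]]]'
python3 -c "
from h import *
c=cap('scene'); save(c,'scene15',(220,50,400,260),2.8)
s=robot.sense();print(s['ee_pos'],s['wrist_force'],s['ft_torque'])"
```

```text
time_s: 26.87
ee_pos: [0.6089, -0.007, 0.2792]
orientation: [179.9, 0.0, 86.3]
wrist_force: [-4.4, -0.7, 5.3]
grip_width: 0.101
[ 0.60889544 -0.0069793   0.27918054] [-4.35671331 -0.66110665  5.25702202] [-0.02289656  1.04504397 -0.01067685]
time_s: 27.53
ee_pos: [0.6831, -0.0119, 0.2862]
orientation: [179.8, 0.0, 86.2]
wrist_force: [-0.8, -1.3, 3.9]
grip_width: 0.096
[ 0.68308261 -0.01193688  0.28624374] [-0.75734118 -1.32712795  3.91163791] [-0.21549198  0.30153227  0.01933473]
time_s: 27.95
ee_pos: [0.7209, -0.0145, 0.2786]
orientation: [179.7, 0.0, 86.2]
wrist_force: [1.8, -2.4, 4.6]
grip_width: 0.103
[ 0.72040177 -0.01443617  0.27870259] [ 1.42104782 -1.02539669  5.6155972 ] [-0.22781732 -0.21558286 -0.00110033]
```

View pics/scene15.png

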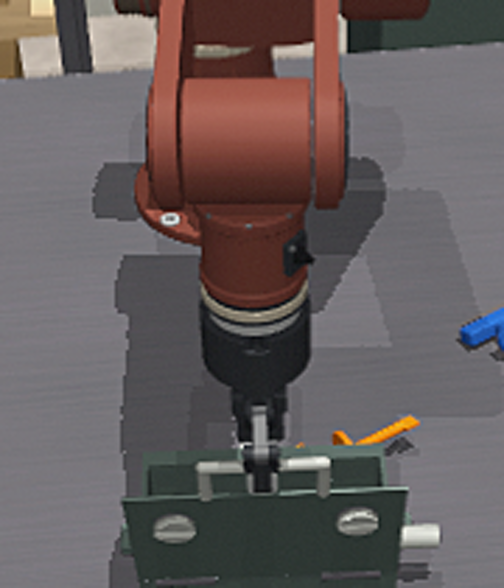

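```bash
python3 -m pendant '[[[0,0.12,-0.008,-0.035,0,0,0],[0,0.12,-0.008,-0.037,0,0,0],[0,0.1,-0.007,-0.035,0,0,0],[0,0.06,-0.004,-0.02,0,0,0],[0,0,0,0,0,0,0]]]'
python3 -c "
from h import *
s=robot.sense();print(s['ee_pos'],s['wrist_force'],s['ft_torque'])"
```

```text
time_s: 28.42
ee_pos: [0.7356, -0.0154, 0.2735]
orientation: [179.8, 0.0, 86.2]
wrist_force: [2.1, -0.9, 4.8]
grip_width: 0.098
[ 0.73557753 -0.01544719  0.27352135] [ 2.07859874 -0.85007838  4.75083127] [-0.25682246 -0.18714896  0.00031903]
```

```bash
python3 -m pendant '[[[15,0,0,0,0,0,0],[25,0,0,0,0,0,0],[40,0,0,0,0,0,0],[50,0,0,0,0,0,0],[50,0,0,0,0,0,0],[50,0,0,0,0,0,0]]]'
python3 -m pendant '[[[50,0,0,0.1,0,0,0],[50,0,0,0.2,0,0,0],[50,0,0,0.3,0,0,0],[50,0,0,0.5,0,0,0],[50,0,0,0.5,0,0,0],[50,0,0,0.5,0,0,0],[50,0,0,0.4,0,0,0],[50,0,0,0,0,0,0]]]'
python3 -m pendant '[[[50,-0.5,0,0,0,0,0],[50,-0.7,0,0,0,0,0],[50,-0.7,0,0,0,0,0],[50,-0.7,0,0,0,0,0],[50,-0.7,0,0,0,0,0],[50,-0.7,0,0,0,0,0],[50,-0.5,0,0,0,0,0],[50,0,0,0,0,0,0]]]'
python3 -m pendant '[[[50,0,0,0,0,0,0],[50,0,0,0,0,0,0],[50,0,0,0,0,0,0],[50,0,0,0,0,0,0],[50,0,0,0,0,0,0],[50,0,0,0,0,0,0]]]'
python3 -c "
from h import *
import pickle
c=cap('scene'); save(c,'scene16');pickle.dump(c,open('scene16.pkl','wb'))
c=cap('top'); save(c,'top16');pickle.dump(c,open('top16.pkl','wb'))
s=robot.sense();print(s['time_s'],s['ee_pos'],s['wrist_force'],s['ft_torque'])"
```

```text
time_s: 28.92
ee_pos: [0.7335, -0.0148, 0.2721]
orientation: [-179.9, -0.0, 86.3]
wrist_force: [0.3, 0.9, 0.3]
grip_width: 0.585
time_s: 29.58
ee_pos: [0.7358, -0.0152, 0.3807]
orientation: [179.4, 0.0, 86.3]
wrist_force: [-0.4, -0.8, 0.7]
grip_width: 0.584
time_s: 30.25
ee_pos: [0.5506, -0.0147, 0.373]
orientation: [-179.9, 0.0, 86.2]
wrist_force: [0.4, -0.7, -0.3]
grip_width: 0.588
time_s: 30.75
ee_pos: [0.5543, -0.015, 0.3723]
orientation: [-180.0, -0.0, 86.3]
wrist_force: [0.4, -0.9, -0.1]
grip_width: 0.586
30.85 [ 0.55410855 -0.01500059  0.37243155] [ 0.56036783 -0.56503521 -0.74557601] [-0.02444396  0.01110153 -0.02623526]
```

View pics/scene16.png

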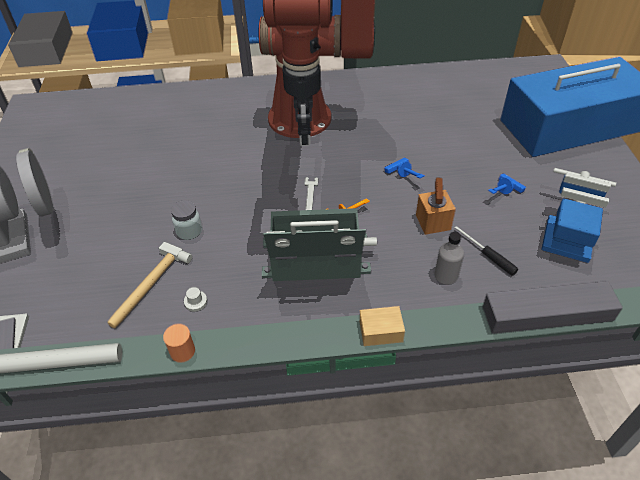

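View pics/top16.png

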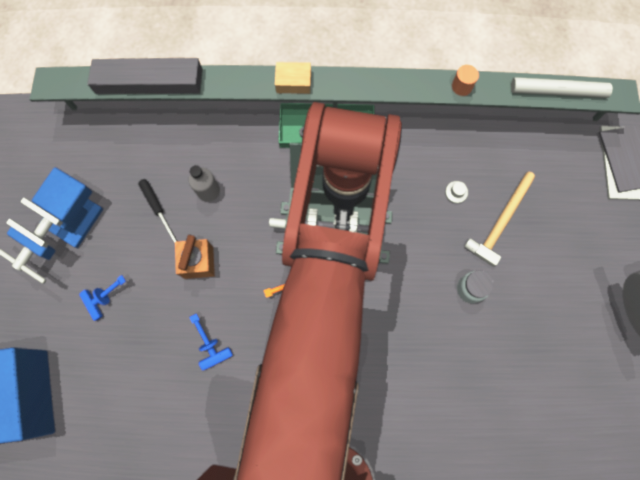

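The cover stands open (scene (313,235)) and the driver is in the block (438,195). A quick numeric check of the bystanders and slots before handing in.

Run:
```python
from drv import *
import pickle
a=pickle.load(open('scene0.pkl','rb'));b=pickle.load(open('scene16.pkl','rb'))
d=np.abs(a['img'].astype(int)-b['img']).max(-1)
for n,(x0,y0,x1,y1) in dict(jar=(168,200,205,242),hammer=(105,238,195,330),bush=(180,285,212,312),oil=(432,230,466,286),thin=(466,225,520,275),wrench=(303,174,322,206)).items():
    print(n,(d[y0:y1,x0:x1]>60).sum())
P=cloud(b); im=b['img'].astype(int)
m=(P[...,2]>.262)&(P[...,2]<.3)&(abs(P[...,1]+.015)<.06)&(P[...,0]>.68)&(P[...,0]<.8); print('bar',P[m].mean(0),m.sum(), 'angle from upright',np.degrees(np.arctan2(P[m].mean(0)[0]-.6686,P[m].mean(0)[2]-.0965)))
P=cloud(b);m=brown(b,P,.115,(.44,.58,.27,.38));print('drv z95',np.percentile(P[m][:,2],[50,97]),P[m].mean(0))
save(b,'f',(250,200,380,290),6)
```

```text
jar 0
hammer 0
bush 0
oil 0
thin 0
wrench 37
bar [ 0.74045273 -0.01602265  0.28021554] 254 angle from upright 21.36089667019483
drv z95 [0.1302473  0.13446098] [0.52096445 0.3196672  0.12884678]
```

View pics/f.png

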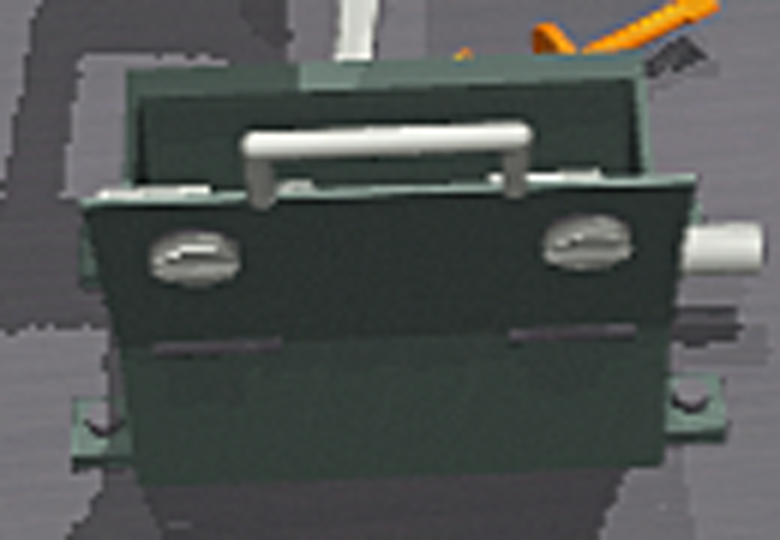

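```bash
python3 -c "
from rig import robot
print(robot.close_job(), robot.sense()['time_s'])"
```

```text
the job is handed in; nothing more can be done
the job is handed in; nothing more can be done
```

I turned both fasteners anticlockwise to their stops with the wooden T-handled driver, stood the driver back in its block, and lifted the cover by its bar to its open stop. I handed the job in after 30.9 s of the 67 s allowed.

- **Fasteners:** at each stop the torque rose to 0.33–0.40 N m. Both slots lie along the cover's front edge in the last picture. The fingers never went near them.
- **Screwdriver:** it stands in the block with its crossbar top at about 0.13 m, as it should.
- **Cover:** it stands free about 21° past upright, against 20° for the open stop, with the gripper well clear and wrist force near zero.
- **Forces:** the wrist readings I took stayed below 11 N.
- **Bystanders:** the jar, hammer, bush, oil bottle and thin screwdriver show no pixel change. The spanner's region shows 37 changed pixels. I put these down to the bar having moved out of that view and to shadows, but the arm hid it in the last top view, so I did not confirm that.
- **Look-alikes:** the blue and orange T-drivers were standing on their blades in the first pictures. They were lying down by 4.3 s, after my first move. The fingers passed well above the blue ones and nowhere near the orange one, so I believe they tipped over by themselves.

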